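Send the spice shakers to the refill bay

ROBOT

A 6-joint arm with a two-finger parallel gripper is mounted at the origin on the work surface. World frame = base frame: x ahead of the robot, y to its left, z up, the work surface at z = 0. Lengths are in m, angles in rad, forces in N, time in s.
With the tool pointing down it reaches from about 0.375 to 0.9 m from the base axis. Payload 3.1 kg.
Tool frame: the origin (TCP) lies between the finger pads; the fingertips stand 19 mm ahead of it and the grasp point (between the pads) is the TCP; z points along the fingers, y is the line along which they close (so a half turn about z gives the same grasp; the last joint's range is limited). The gripper opens to 87 mm and grips with 3 to 60 N. Pads are 19 mm wide; open, the fingers measure 117 mm over their backs; the gripper's body (75 mm by 190 mm) begins 51 mm behind the grasp point.
Start: joints at [1.054, 0.527, 1.433, -0, 1.181, -0.178], TCP at [0.208, 0.589, 0.242] pointing down, gripper open.
Joint ranges: [-3.08, 3.08], [-0.75, 2.2], [0.22, 2.44], [-1.43, 4.57], [0, 2.65], [-2.85, 2.85]. Speed limits (rad/s): [2.79, 2.79, 3.14, 3.14, 3.14, 3.14].

INTERFACE

Orientations are given as a unit quaternion [x, y, z, w].
In Python, from rig import telemetry, viewer, hand_in gives the robot as it stands. The module is installed in compiled form; this text tells all that it offers.
- The arm moves only by the shell command python3 -m creep 'ROWS' [FORCE]. ROWS is JSON, a list of rows, each an object with "translation": the shift along the tool's x, y, z in mm, a list of three; "roll": the turn about the tool's z in degrees; "gripper": the finger opening in mm, from 0 to 87. In form: [{"translation": [tx, ty, tz], "roll": roll, "gripper": gripper}, ...]. A call has 1 to 5 rows; each row is the pose to reach, as a shift and turn from the pose commanded when the call began, along the tool's axes at that moment; what a row does not reach only later rows make up. A row lasts 1/12 s, in which the tool goes at most 41.7 mm and 7.16 degrees, less where a joint would pass 70% of its speed; a pose out of reach is approached as far as the arm can. A call with a gripper value outside its range is refused whole. The fingers move at their own pace and stop on an object; FORCE is the grip in N (left out, the last holds). Time passes only in rows, so rows that repeat a pose let the fingers close. It gives the time, the measured TCP pose, the force, the opening and the grip force at its end, in the units of the state.
- telemetry.get_obs(): the state, without advancing time (a new reading comes with each control period).
- viewer.camera(name): name is "scene" or "top" or "wrist"; returns the picture (384x512x3 uint8, blue, green, red); there is no depth.
- viewer.camera_info(name): a dict with "intrinsics" (3x3 intrinsics, pixels), "rvec" (rotation vector, rad) and "tvec" (3), from world to camera coordinates, as OpenCV has them; the wrist camera has in their place "hand_eye" (4x4, takes a point from camera to tool coordinates, whose origin is the TCP and whose axes are the flange's). Camera axes: x right, y down, z forward; pixel columns grow to the right and rows downward; lengths in m; the calibration is good to about 2 mm. The wrist camera is an equidistant fisheye: a pixel r from the principal point sees the ray r / f radians off the axis. A picture is of the moment at which its call begins: read the wrist's pose just before it. camera_info takes no time and is no camera call.
- hand_in(): hands the job in; it is judged then, once.
Trained networks look in the newest picture that a camera, given by its name, has taken for a name from the list of things; names that differ only in an ending like _2 or _b are one class to them, and where a whole thing is asked for, a point or a joint stands for the part that bears it (a point fixed in the world has none). Each returns a list of dicts, best first, with "p" (0 to 1); they miss things now and then, are a little off and sometimes report something else, mostly with a low value. They report only what shows in the picture. A call takes as long as a camera call.
- viewer.recognise(camera, thing): "bbox" ([left, top, width, height] in pixels, round what is visible of it).
The state is a dict: "time": time; "q": joint angles; "joint_velocities": joint speeds; "joint_torque": joint torques, N m; "position": TCP position; "tool_rot": TCP orientation; "ft_force": force on the tool from outside, world axes, zero at the start; "moment": the same for the moment, N m; "grip_width": finger opening in m; "grip_force": force on a finger pad.
Only numpy, scipy, OpenCV 4.12 (cv2) and the standard library are available. Lean on these libraries where they do the work, as an engineer would, in place of code of your own. Each camera call takes 0.05 s, during which the arm holds its last target. There are 200 camera calls.

TASK

Put every steel spice shaker that is out on the bench into the open grey tub on the roller track. When all are in and the retaining bar of whichever bay has no tub in it is swung open, roll the loaded tub along the rollers, without lifting it off, fully home against that bay's end stop, then swing its bar fully across behind it again. Leave the lidded tub, the other bay's bar and the other things that stand among the shakers as they are.

Things in the scene. Friction and masses are not known exactly. Their poses are not given: they have to be found in the camera images.
- track: low roller track, 182 mm wide (x), 834 mm long (y); origin at its centre on the bench (z = 0), y along the track to the robot's left. 15 free-turning rollers of 30 mm diameter lie along x, tops 40 mm up. Side rails 158 mm apart inside, 55 mm high; at each end a stop plate 85 mm high, inner face at y = +-405 mm. The last stretch at each end is a bay
- bay_l (a point): left (+y) bay: where the middle of a tub's underside is when the tub stands fully home against the left end stop (at roller-top height); axes as the track's
- bay_r (a point): right (-y) bay: likewise at the right end stop
- bar_l (a joint): retaining bar of the left bay, 10 mm square, level at height 64 mm, 130 mm from its vertical hinge to its pin; rad: 0 = open, along the outside of the robot-side rail, pointing to the track's middle; grows as the bar swings over the rail; 1.57 = closed, straight across the track behind a tub that is fully home (end of travel). Stays where left; starts nearly closed
- bar_r (a joint): retaining bar of the right bay, 10 mm square, level at height 64 mm, 130 mm from its vertical hinge to its pin; rad: 0 = open, along the outside of the robot-side rail, pointing to the track's middle; grows as the bar swings over the rail; 1.57 = closed, straight across the track behind a tub that is fully home (end of travel). Stays where left; starts nearly closed
- pin_l (a point): top centre of the black upright pin (12 mm diameter, standing 65 mm above the bar, top at height 134 mm) near the end of the left bar, by which it is swung
- pin_r (a point): the same on the right bar
- hinge_l (a point): point on the vertical hinge axis of the left bar, at the bar's mid-height
- hinge_r (a point): the same for the right bar
- tub: open grey plastic tub standing on the rollers near the middle of the track: outside 150 mm (x) by 190 mm (y, along the track) by 46 mm high, walls and floor 4 mm; 0.35 kg; origin at the centre of its underside, z up
- parked_l: lidded grey tub already standing in the left bay (150 x 190 mm, 0.9 kg, closed flat lid, 60 mm high in all, lid 3 mm proud all round); origin at the centre of its underside. Absent (None) when the left bay is free
- parked_r: the same lidded tub when it stands in the right bay. Absent (None) when the right bay is free
- shaker1: stainless-steel spice shaker, a plain upright cylinder 52 mm in diameter and 72 mm high with a shallow pierced dome on top (80 mm in all), 0.12 kg; origin at the centre of its underside, z along its axis. Stands on the bench in front of the track; three to five of the five are present (the others are None)
- shaker2: stainless-steel spice shaker, a plain upright cylinder 52 mm in diameter and 72 mm high with a shallow pierced dome on top (80 mm in all), 0.12 kg; origin at the centre of its underside, z along its axis. Stands on the bench in front of the track; three to five of the five are present (the others are None)
- shaker3: stainless-steel spice shaker, a plain upright cylinder 52 mm in diameter and 72 mm high with a shallow pierced dome on top (80 mm in all), 0.12 kg; origin at the centre of its underside, z along its axis. Stands on the bench in front of the track; three to five of the five are present (the others are None)
- shaker4: stainless-steel spice shaker, a plain upright cylinder 52 mm in diameter and 72 mm high with a shallow pierced dome on top (80 mm in all), 0.12 kg; origin at the centre of its underside, z along its axis. Stands on the bench in front of the track; three to five of the five are present (the others are None)
- shaker5: stainless-steel spice shaker, a plain upright cylinder 52 mm in diameter and 72 mm high with a shallow pierced dome on top (80 mm in all), 0.12 kg; origin at the centre of its underside, z along its axis. Stands on the bench in front of the track; three to five of the five are present (the others are None)
- mill: dark wooden pepper mill, 48 mm diameter, 109 mm high, bystander; origin under its centre
- jar: glass jar with a cap, 58 mm diameter, 90 mm high, bystander; origin under its centre

How it is judged:
On the way, in this order (a step that is already met when the one before it is completed fails the run):
1. all the shakers that are present are inside the open tub (x of shaker1 in the frame of tub between -0.074 and 0.074 m and y of shaker1 in the frame of tub between -0.094 and 0.094 m and z of shaker1 in the frame of tub between -0.01 and 0.06 m and x of shaker2 in the frame of tub between -0.074 and 0.074 m and y of shaker2 in the frame of tub between -0.094 and 0.094 m and z of shaker2 in the frame of tub between -0.01 and 0.06 m and x of shaker3 in the frame of tub between -0.074 and 0.074 m and y of shaker3 in the frame of tub between -0.094 and 0.094 m and z of shaker3 in the frame of tub between -0.01 and 0.06 m and x of shaker4 in the frame of tub between -0.074 and 0.074 m and y of shaker4 in the frame of tub between -0.094 and 0.094 m and z of shaker4 in the frame of tub between -0.01 and 0.06 m and x of shaker5 in the frame of tub between -0.074 and 0.074 m and y of shaker5 in the frame of tub between -0.094 and 0.094 m and z of shaker5 in the frame of tub between -0.01 and 0.06 m), for 0.2 s.
2. the tub stands fully home in the free bay, all shakers still in it (all of step 1 and ((y of tub in the frame of bay_l between -0.015 and 0.015 m and x of tub in the frame of bay_l between -0.012 and 0.012 m and z of tub in the frame of bay_l between -0.01 and 0.01 m) or (y of tub in the frame of bay_r between -0.015 and 0.015 m and x of tub in the frame of bay_r between -0.012 and 0.012 m and z of tub in the frame of bay_r between -0.01 and 0.01 m))), for 0.2 s.
3. that bay's bar is swung across behind the tub (((y of tub in the frame of bay_l between -0.015 and 0.015 m and x of tub in the frame of bay_l between -0.012 and 0.012 m and z of tub in the frame of bay_l between -0.01 and 0.01 m and value of joint bar_l above 1.35 rad and value of joint bar_r above 1.1 rad) or (y of tub in the frame of bay_r between -0.015 and 0.015 m and x of tub in the frame of bay_r between -0.012 and 0.012 m and z of tub in the frame of bay_r between -0.01 and 0.01 m and value of joint bar_r above 1.35 rad and value of joint bar_l above 1.1 rad))), for 0.2 s.
At the end, for the whole second after the job is handed in: Every shaker present is in the tub (origin within its walls, underside less than 60 mm above the tub's), the tub stands at rest on the rollers within 15 mm of fully home in the free bay (12 mm across), that bay's bar is beyond 1.35 rad and the other bar still above 1.1 rad (all of step 1 and ((y of tub in the frame of bay_l between -0.015 and 0.015 m and x of tub in the frame of bay_l between -0.012 and 0.012 m and z of tub in the frame of bay_l between -0.01 and 0.01 m and value of joint bar_l above 1.35 rad and value of joint bar_r above 1.1 rad) or (y of tub in the frame of bay_r between -0.015 and 0.015 m and x of tub in the frame of bay_r between -0.012 and 0.012 m and z of tub in the frame of bay_r between -0.01 and 0.01 m and value of joint bar_r above 1.35 rad and value of joint bar_l above 1.1 rad)) and linear speed of each of tub, shaker1, shaker2, shaker3, shaker4, shaker5 below 0.03 m/s); the robot touches nothing.
It fails at once if the tub is lifted off the rollers (more than 25 mm) (z of tub in the frame of track above 0.065 m).
It fails at once if the lidded tub is shifted more than 40 mm (distance of any of parked_l, parked_r from where it was at the start of the episode above 0.04 m).
It fails at once if a bystander is moved more than 80 mm (distance of any of mill, jar from where it was at the start of the episode above 0.08 m).
It fails at once if a standing bystander is knocked over (angle between any of mill, jar's own z axis and vertical above 0.7 rad).
Of shaker1, shaker2, shaker3, shaker4, shaker5 only 3 to 5 are there at a start; the rules pass over those that are not, and their reading is None.
Of parked_l, parked_r only 1 to 1 are there at a start; the rules pass over those that are not, and their reading is None.
At some moment in a run one of shaker1, shaker2, shaker3, shaker4, shaker5, tub may be knocked a few centimetres aside while the robot is not near it.
Once in a run the grip may slacken for a moment while it holds something.
It also fails if it takes over 210 s, if anything falls off the work surface, if the arm or the gripper's body presses on something with over 40 N, if the wrist force passes 120 N, or if a joint passes its speed limit or range.

## Working session

There is one attempt and no reset: what is moved stays moved. The work goes in short steps, Python scripts to look and compute and a shell command to move; the robot and the scene stay as the last step left them, time stands still between calls to the robot, and variables do not carry over. Pictures are saved under pics/ and viewed, at most 14 in all, crops included, and the job is handed in when it is done.

```bash
mkdir -p pics; cat > h.py <<'E'
import numpy as np, cv2
from rig import telemetry, viewer, hand_in
from scipy.spatial.transform import Rotation as R
def ray(cam,uv):
    i=viewer.camera_info(cam);K=np.array(i["intrinsics"])
    Rm=cv2.Rodrigues(np.array(i["rvec"],float))[0];t=np.array(i["tvec"],float).ravel()
    d=Rm.T@np.linalg.inv(K)@np.array([uv[0],uv[1],1.]);return -Rm.T@t,d
def at(cam,uv,z):
    o,d=ray(cam,uv);return o+d*(z-o[2])/d[2]
def proj(cam,P):
    i=viewer.camera_info(cam)
    return cv2.projectPoints(np.array(P,float).reshape(-1,1,3),np.array(i["rvec"],float),np.array(i["tvec"],float),np.array(i["intrinsics"],float),None)[0].reshape(-1,2)
def tool():
    o=telemetry.get_obs();return np.array(o["position"]),R.from_quat(o["tool_rot"]),o
E
python3 - <<'E'
from h import *
p,r,o=tool();print(p,r.as_matrix().round(3),o["time"],o["grip_width"])
for c in("scene","top"):
    im=viewer.camera(c);cv2.imwrite(f"pics/{c}0.png",im)
    i=viewer.camera_info(c);print(c,ray(c,(256,192)))
    for t in("shaker1","mill","jar","tub","parked_l","pin_l","track"):
        for d in viewer.recognise(c,t)[:6]:
            if d["p"]>.2: print(c,t,round(d["p"],2),np.round(d["bbox"],0))
E
```

```text
[0.20736491 0.58888635 0.24055633] [[-0.943  0.332 -0.001]
 [ 0.332  0.943 -0.002]
 [ 0.    -0.002 -1.   ]] 0.0 0.08733448258933892
scene (array([1.01762316, 0.29259869, 1.0262789 ]), array([-0.46173557, -0.2731498 , -0.84402361]))
scene shaker1 0.77 [172. 112.  23.  26.]
scene shaker1 0.76 [200. 130.  18.  30.]
scene shaker1 0.72 [391. 199.  26.  31.]
scene shaker1 0.58 [303. 185.  23.  24.]
scene mill 0.77 [344. 193.  28.  30.]
scene jar 0.9 [256. 171.  22.  33.]
scene tub 0.97 [182. 185.  97.  81.]
scene parked_l 0.95 [299. 229. 100.  91.]
scene pin_l 0.87 [162. 164.  28.  42.]
scene pin_l 0.59 [299. 216.  28.  50.]
scene track 0.89 [ 85. 139. 318. 196.]
top (array([ 0.33631051, -0.01442157,  1.23753843]), array([ 0.14472178,  0.01197252, -0.98946509]))
top shaker1 0.87 [328. 226.  19.  14.]
top shaker1 0.73 [127. 233.  21.  17.]
top shaker1 0.71 [361. 234.  24.  18.]
top shaker1 0.57 [206. 215.  22.  17.]
top mill 0.73 [190. 151.   7.  54.]
top mill 0.65 [166. 221.  20.  19.]
top jar 0.81 [248. 206.  22.  20.]
top tub 0.97 [234. 132.  66.  56.]
top parked_l 0.72 [122. 135.  69.  58.]
top pin_l 0.65 [323. 144.  13.  54.]
top pin_l 0.53 [194. 149.   3.  53.]
top track 0.58 [121. 126. 288.  77.]
```

```bash
python3 - <<'E'
import cv2
a=cv2.imread("pics/scene0.png");cv2.imwrite("pics/s1.png",cv2.resize(a[80:340,60:430],None,fx=2.15,fy=2.15,interpolation=3))
b=cv2.imread("pics/top0.png");cv2.imwrite("pics/t1.png",cv2.resize(b[110:270,100:420],None,fx=2.5,fy=2.5,interpolation=3))
E
```

```text
(no output)
```

View pics/s1.png

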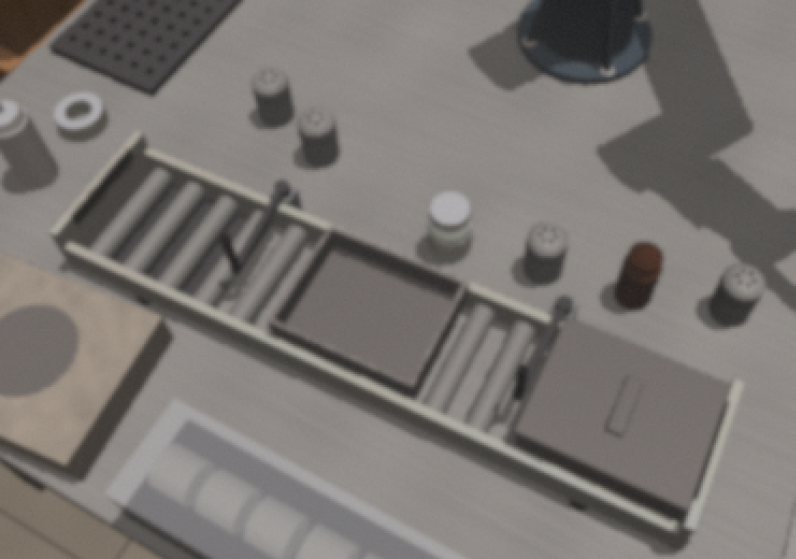

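View pics/t1.png

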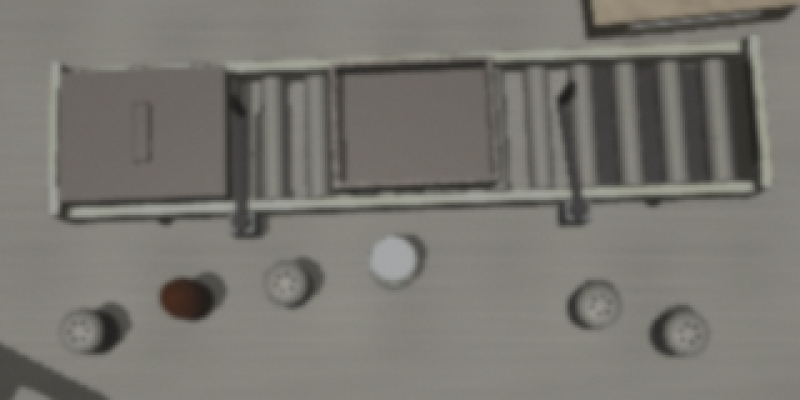

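Four shakers are present: crop top (83,330), (290,283), (596,304) and (683,332). The mill is at (185,298) and the jar at (394,260). The lidded tub is in the left bay, so the right bay is free; its pin is at about (567,92).

```bash
python3 - <<'E'
from h import *
f=lambda u,v,z:at("top",(100+u/2.5,110+v/2.5),z).round(4)
for n,u,v,z in [("s1",83,330,.077),("s2",290,283,.077),("s3",596,304,.077),("s4",683,332,.077),("mill",185,298,.107),("jar",394,260,.09),
 ("plL far",55,65,.085),("plL near",52,213,.085),("plR far",752,38,.085),("plR near",768,188,.085),("tub1",336,66,.086),("tub2",494,60,.086),("tub3",500,184,.086),("tub4",333,191,.086),("pinR",567,88,.134),("hingeR",573,210,.07),("pinL",236,100,.134),("hingeL",245,225,.07)]:
    print(n,f(u,v,z))
# scene check
g=lambda u,v,z:at("scene",(60+u/2.15,80+v/2.15),z).round(4)
for n,u,v,z in [("s1",742,280,.077),("s2",548,237,.077),("s3",317,122,.077),("s4",270,80,.077),("jar",450,210,.09),("mill",645,257,.107),("pinR",228,238,.134),("pinL",519,372,.134),("tubL near",333,235,.086),("n2",465,285,.086)]: print("sc",n,g(u,v,z))
E
```

```text
s1 [0.3631 0.3505 0.077 ]
s2 [0.4162 0.1144 0.077 ]
s3 [ 0.3916 -0.2341  0.077 ]
s4 [ 0.36   -0.3309  0.077 ]
mill [0.3976 0.2282 0.107 ]
jar [ 0.4411 -0.005   0.09  ]
plL far [0.6735 0.3952 0.085 ]
plL near [0.4969 0.39   0.085 ]
plR far [ 0.701  -0.4248  0.085 ]
plR near [ 0.523  -0.4329  0.085 ]
tub1 [0.6699 0.0626 0.086 ]
tub2 [ 0.676  -0.1227  0.086 ]
tub3 [ 0.5287 -0.127   0.086 ]
tub4 [0.5213 0.0651 0.086 ]
pinR [ 0.629  -0.1989  0.134 ]
hingeR [ 0.5005 -0.2124  0.07  ]
pinL [0.6174 0.1714 0.134 ]
hingeL [0.4842 0.1685 0.07  ]
sc s1 [0.3664 0.3527 0.077 ]
sc s2 [0.4196 0.1217 0.077 ]
sc s3 [ 0.3971 -0.232   0.077 ]
sc s4 [ 0.3633 -0.3316  0.077 ]
sc jar [ 0.4486 -0.0007  0.09  ]
sc mill [0.4104 0.24   0.107 ]
sc pinR [ 0.6326 -0.1986  0.134 ]
sc pinL [0.626  0.1754 0.134 ]
sc tubL near [ 0.5471 -0.1124  0.086 ]
sc n2 [0.5336 0.0642 0.086 ]
```

```bash
cat > d.py <<'E'
import sys
from h import *
# usage: d.py x y z yaw_deg (yaw of tool y axis, mod 180) ...  successive targets, chained
p,r,o=tool();M=r.as_matrix()
print("t",round(o["time"],2),"p",p.round(3),"yaw",round(np.degrees(np.arctan2(M[1,1],M[0,1])),1),"w",round(o["grip_width"],4),"gf",o["grip_force"],"F",np.round(o["ft_force"],1))
a=list(map(float,sys.argv[1:]));yaw=np.degrees(np.arctan2(M[1,1],M[0,1]))
for k in range(0,len(a),4):
    t=np.array(a[k:k+3]);d=M.T@(t-p)
    roll=(yaw-a[k+3]+90)%180-90
    print("->",t,"mm",(d*1000).round(0),"roll",round(roll,1),"rows",int(np.ceil(max(np.linalg.norm(d)/.0417,abs(roll)/7.16))))
    c,s=np.cos(np.radians(a[k+3]-(0 if True else 0))),0
    M=R.from_euler("z",-roll,degrees=True).as_matrix()@M;p=t;yaw=yaw-roll
E
python3 d.py .365 .352 .2 20 .365 .352 .062 20
```

```text
t 0.8 p [0.208 0.589 0.242] yaw 70.6 w 0.087 gf 0.0 F [0.2 0.3 0.4]
-> [0.365 0.352 0.2  ] mm [-227. -172.   42.] roll 50.6 rows 8
-> [0.365 0.352 0.062] mm [  0.  -0. 138.] roll 0.0 rows 4
```

```bash
python3 -m creep '[{"translation":[-40,-30,8],"roll":7,"gripper":80},{"translation":[-75,-57,16],"roll":14,"gripper":80},{"translation":[-110,-84,24],"roll":21,"gripper":80},{"translation":[-145,-110,32],"roll":28,"gripper":80},{"translation":[-175,-132,40],"roll":35,"gripper":80}]' && python3 d.py .365 .352 .19 20 .365 .352 .062 20
```

```text
time: 1.22
position: [0.3216, 0.4173, 0.2046]
tool_rot: [0.459, 0.888, 0.001, 0.0]
ft_force: [0.7, 0.1, -0.2]
grip_width: 0.0805
grip_force: 0.0
t 1.22 p [0.322 0.417 0.205] yaw 35.3 w 0.0805 gf 0.0 F [ 0.7  0.1 -0.2]
-> [0.365 0.352 0.19 ] mm [-78.  -2.  15.] roll 15.3 rows 3
-> [0.365 0.352 0.062] mm [ -0.  -0. 128.] roll 0.0 rows 4
```

```bash
python3 -m creep '[{"translation":[-40,-1,5],"roll":7,"gripper":80},{"translation":[-78,-2,15],"roll":14,"gripper":80},{"translation":[-78,-2,15],"roll":15,"gripper":80}]' >/dev/null; cat >> h.py <<'E'
def wrist(uv,z):
    i=viewer.camera_info("wrist");K=np.array(i["intrinsics"]);H=np.array(i["hand_eye"])
    p,r,o=tool()
    x=(uv[0]-K[0,2])/K[0,0];y=(uv[1]-K[1,2])/K[1,1];th=np.hypot(x,y)
    d=np.array([np.sin(th)*x/th,np.sin(th)*y/th,np.cos(th)])
    d=r.apply(H[:3,:3]@d);c=p+r.apply(H[:3,3]);return c+d*(z-c[2])/d[2]
def look(name,things=("shaker1","mill","jar"),hs=(.04,.055,.045)):
    im=viewer.camera("wrist");cv2.imwrite(f"pics/{name}.png",im)
    for t,h in zip(things,hs):
        for d in viewer.recognise("wrist",t):
            if d["p"]>.3:
                b=d["bbox"];print(t,round(d["p"],2),np.round(b),wrist((b[0]+b[2]/2,b[1]+b[3]/2),h).round(3))
E
python3 -c "
from h import *
look('w1')"; python3 d.py .365 .352 .062 20
```

```text
shaker1 0.65 [223. 146.  62.  64.] [0.362 0.354 0.04 ]
shaker1 0.54 [346. 204.  88. 156.] [0.568 0.288 0.04 ]
mill 0.93 [226. 245.  50.  57.] [0.394 0.257 0.055]
t 1.67 p [0.365 0.355 0.19 ] yaw 20.7 w 0.0798 gf 0.0 F [-0.8 -0.9 -0.2]
-> [0.365 0.352 0.062] mm [ -3.  -1. 128.] roll 0.7 rows 4
```

View pics/w1.png

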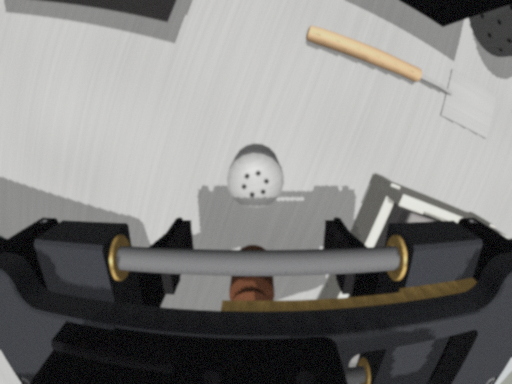

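The shaker is at (255,180), centred between the fingers, and its position agrees with the top camera. The mill, behind it at (250,275), is clear of the fingers. Descending and gripping.

```bash
python3 -m creep '[{"translation":[-1,-1,40],"roll":0,"gripper":80},{"translation":[-2,-1,80],"roll":0,"gripper":80},{"translation":[-2,-1,115],"roll":0,"gripper":80},{"translation":[-2,-1,129],"roll":0,"gripper":80},{"translation":[-2,-1,129],"roll":0,"gripper":45}]' 25 >/dev/null; python3 -m creep '[{"translation":[0,0,0],"roll":0,"gripper":45},{"translation":[0,0,0],"roll":0,"gripper":45},{"translation":[0,0,0],"roll":0,"gripper":45},{"translation":[0,0,0],"roll":0,"gripper":45},{"translation":[0,0,0],"roll":0,"gripper":45}]' 25; python3 d.py
```

```text
time: 2.5
position: [0.365, 0.3524, 0.0619]
tool_rot: [0.569, 0.822, 0.001, 0.0]
ft_force: [-1.4, 0.5, 5.4]
grip_width: 0.0519
grip_force: 25.0
t 2.5 p [0.365 0.352 0.062] yaw 20.6 w 0.0519 gf 25.000698608346283 F [-1.4  0.5  5.4]
```

```bash
python3 -m creep '[{"translation":[0,0,-40],"roll":0,"gripper":45},{"translation":[0,0,-80],"roll":0,"gripper":45},{"translation":[0,0,-120],"roll":0,"gripper":45},{"translation":[0,0,-160],"roll":0,"gripper":45},{"translation":[0,0,-170],"roll":0,"gripper":45}]' 25 >/dev/null;  python3 d.py .630 .0186 .23 91.9 .630 .0186 .108 91.9
```

```text
t 2.92 p [0.367 0.354 0.237] yaw 20.6 w 0.0515 gf 24.99862880911678 F [ 1.1 -0.2 -0.8]
-> [0.63   0.0186 0.23  ] mm [-406.  128.    8.] roll -71.3 rows 11
-> [0.63   0.0186 0.108 ] mm [ -0.  -1. 122.] roll 0.0 rows 3
```

```bash
python3 -m creep '[{"translation":[-35,11,0],"roll":-7,"gripper":45},{"translation":[-72,23,0],"roll":-14,"gripper":45},{"translation":[-110,35,2],"roll":-21,"gripper":45},{"translation":[-145,46,4],"roll":-28,"gripper":45},{"translation":[-180,57,4],"roll":-35,"gripper":45}]' 25 >/dev/null;  python3 d.py .630 .0186 .23 91.9
```

```text
t 3.33 p [0.478 0.206 0.227] yaw 53.3 w 0.0516 gf 24.99781872611493 F [ 0.2  0.8 -1.6]
-> [0.63   0.0186 0.23  ] mm [-234.  -59.   -3.] roll -38.6 rows 6
```

```bash
python3 -m creep '[{"translation":[-38,-9,0],"roll":-7,"gripper":45},{"translation":[-77,-19,0],"roll":-14,"gripper":45},{"translation":[-115,-29,0],"roll":-21,"gripper":45},{"translation":[-153,-38,0],"roll":-28,"gripper":45},{"translation":[-190,-48,0],"roll":-35,"gripper":45}]' 25 >/dev/null;  python3 d.py .630 .0186 .23 91.9; python3 -c "
from h import *
im=viewer.camera('top');cv2.imwrite('pics/top2.png',im)
for d in viewer.recognise('top','tub')[:2]: print(d)
for d in viewer.recognise('top','shaker1')[:5]: print(d)
"
```

```text
t 3.75 p [0.602 0.052 0.227] yaw 88.2 w 0.0512 gf 24.996544788591564 F [ 0.4  0.7 -1. ]
-> [0.63   0.0186 0.23  ] mm [-29. -33.  -3.] roll -3.7 rows 2
{'bbox': [247.9, 131.9, 54.6, 56.8], 'p': 0.96}
{'bbox': [357.5, 235.4, 28.6, 19.2], 'p': 0.71}
{'bbox': [326.6, 224.2, 22.9, 15.6], 'p': 0.55}
```

```bash
python3 -m creep '[{"translation":[-14,-16,0],"roll":-2,"gripper":45},{"translation":[-29,-33,0],"roll":-4,"gripper":45},{"translation":[-29,-33,0],"roll":-4,"gripper":45}]' 25 >/dev/null;  python3 d.py .630 .0186 .108 91.9; python3 - <<'E'
from h import *
im=viewer.camera('wrist');im2=viewer.camera('scene')
print(viewer.recognise('wrist','tub')[:2],viewer.recognise('scene','tub')[:2])
cv2.imwrite('pics/c2.png',np.hstack([cv2.resize(im,(400,300)),cv2.resize(im2[80:340,60:430],(400,300))]))
E
```

```text
t 4.15 p [0.63  0.018 0.227] yaw 91.8 w 0.0513 gf 24.997796723619103 F [ 0.5  0.1 -0.8]
-> [0.63   0.0186 0.108 ] mm [  1.   0. 119.] roll -0.1 rows 3
[{'bbox': [119.8, 80.5, 194.7, 145.8], 'p': 0.74}] [{'bbox': [185.7, 196.6, 92.4, 69.5], 'p': 0.86}]
```

View pics/c2.png

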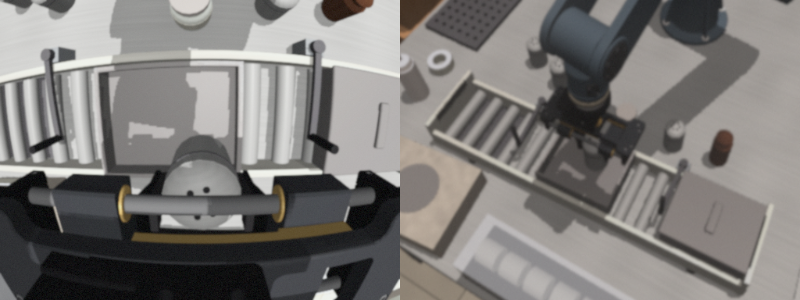

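The tub is under the hand, wrist-view near rim corners at about (128,90) and (307,81). The shaker is held upright. Checking the tub position numerically.

```bash
python3 - <<'E'
from h import *
for uv in [(126,92),(308,80),(130,222),(305,215)]: print(wrist(uv,.086).round(3))
for uv in [(0.,0),]: pass
p=np.array([.599,-.0305,.086])
E
```

```text
[ 0.536 -0.114  0.086]
[0.524 0.066 0.086]
[ 0.675 -0.118  0.086]
[0.659 0.071 0.086]
```

```bash
python3 -m creep '[{"translation":[0,0,35],"roll":0,"gripper":45},{"translation":[0,0,70],"roll":0,"gripper":45},{"translation":[0,0,100],"roll":0,"gripper":45},{"translation":[0,0,115],"roll":0,"gripper":45},{"translation":[0,0,119],"roll":0,"gripper":45}]' 25; python3 -m creep '[{"translation":[0,0,0],"roll":0,"gripper":62},{"translation":[0,0,0],"roll":0,"gripper":62},{"translation":[0,0,0],"roll":0,"gripper":62}]' 25 ; python3 -m creep '[{"translation":[0,0,-30],"roll":0,"gripper":62},{"translation":[0,0,-70],"roll":0,"gripper":62},{"translation":[0,0,-110],"roll":0,"gripper":70},{"translation":[0,0,-130],"roll":0,"gripper":80}]' 25 >/dev/null;python3 d.py .418 .118 .23 10
```

```text
time: 4.77
position: [0.6248, 0.0222, 0.1055]
tool_rot: [-0.017, 1.0, 0.001, -0.004]
ft_force: [-6.9, 0.3, 14.6]
grip_width: 0.0515
grip_force: 25.0
time: 5.02
position: [0.6287, 0.0212, 0.1084]
tool_rot: [-0.017, 1.0, -0.0, 0.001]
ft_force: [0.2, -0.5, 0.3]
grip_width: 0.0602
grip_force: 0.0
t 5.35 p [0.631 0.021 0.244] yaw 91.9 w 0.0689 gf 0.0 F [0.5 0.7 1.2]
-> [0.418 0.118 0.23 ] mm [210. 105.  11.] roll 81.9 rows 12
```

```bash
python3 -m creep '[{"translation":[30,15,0],"roll":7,"gripper":80},{"translation":[60,30,0],"roll":14,"gripper":80},{"translation":[95,48,0],"roll":21,"gripper":80},{"translation":[125,62,0],"roll":28,"gripper":80},{"translation":[160,80,0],"roll":35,"gripper":80}]' 25 >/dev/null;python3 d.py .418 .118 .2 10
```

```text
t 5.77 p [0.465 0.095 0.239] yaw 56.5 w 0.0799 gf 0.0 F [-0.1  0.5  0.5]
-> [0.418 0.118 0.2  ] mm [52. -7. 38.] roll 46.5 rows 7
```

```bash
python3 -m creep '[{"translation":[25,-3,10],"roll":7,"gripper":80},{"translation":[52,-7,20],"roll":14,"gripper":80},{"translation":[52,-7,30],"roll":21,"gripper":80},{"translation":[52,-7,38],"roll":28,"gripper":80},{"translation":[52,-7,38],"roll":35,"gripper":80}]' 25 >/dev/null; python3 -m creep '[{"translation":[0,0,0],"roll":7,"gripper":80},{"translation":[0,0,0],"roll":11,"gripper":80}]'  >/dev/null;python3 d.py .418 .118 .062 10;python3 -c "
from h import *
look('w2')
im=viewer.camera('top')
for t in ('shaker1','tub'):
  for d in viewer.recognise('top',t)[:5]: print(t,d)
"
```

```text
t 6.35 p [0.419 0.118 0.2  ] yaw 10.6 w 0.08 gf 0.0 F [-0.2 -0.7 -0.3]
-> [0.418 0.118 0.062] mm [  0.  -1. 138.] roll 0.6 rows 4
shaker1 0.68 [233. 146.  52.  65.] [0.421 0.118 0.04 ]
shaker1 0.34 [332. 132. 154.  60.] [0.585 0.17  0.04 ]
mill 0.97 [233.  29.  58.  57.] [0.401 0.239 0.055]
jar 0.74 [300.   0. 212. 302.] [0.574 0.182 0.045]
shaker1 {'bbox': [360.0, 236.1, 24.1, 16.5], 'p': 0.67}
shaker1 {'bbox': [329.6, 225.2, 20.2, 13.9], 'p': 0.63}
shaker1 {'bbox': [243.0, 142.1, 12.2, 18.4], 'p': 0.6}
tub {'bbox': [233.8, 130.4, 67.2, 57.6], 'p': 0.93}
```

```bash
python3 -m creep '[{"translation":[0,0,40],"roll":0,"gripper":80},{"translation":[0,0,80],"roll":0,"gripper":80},{"translation":[0,0,115],"roll":0,"gripper":80},{"translation":[0,0,138],"roll":0,"gripper":80},{"translation":[0,0,138],"roll":0,"gripper":45}]' 25 >/dev/null; python3 -m creep '[{"translation":[0,0,0],"roll":0,"gripper":45},{"translation":[0,0,0],"roll":0,"gripper":45},{"translation":[0,0,0],"roll":0,"gripper":45},{"translation":[0,0,0],"roll":0,"gripper":45},{"translation":[0,0,0],"roll":0,"gripper":45}]' 25;  python3 -m creep '[{"translation":[0,0,-40],"roll":0,"gripper":45},{"translation":[0,0,-80],"roll":0,"gripper":45},{"translation":[0,0,-120],"roll":0,"gripper":45},{"translation":[0,0,-160],"roll":0,"gripper":45},{"translation":[0,0,-170],"roll":0,"gripper":45}]' 25 >/dev/null;  python3 d.py .564 .0195 .235 91.9 
```

```text
time: 7.53
position: [0.4194, 0.1177, 0.063]
tool_rot: [0.637, 0.771, 0.001, 0.001]
ft_force: [-0.1, -0.5, 6.9]
grip_width: 0.0514
grip_force: 25.0
t 7.95 p [0.421 0.118 0.237] yaw 10.9 w 0.0517 gf 24.99829745851457 F [ 0.5  0.6 -2.3]
-> [0.564  0.0195 0.235 ] mm [-124.  121.    4.] roll -81.0 rows 12
```

```bash
python3 -m creep '[{"translation":[-15,15,0],"roll":-7,"gripper":45},{"translation":[-30,30,0],"roll":-14,"gripper":45},{"translation":[-45,45,0],"roll":-21,"gripper":45},{"translation":[-60,60,0],"roll":-28,"gripper":45},{"translation":[-75,75,0],"roll":-35,"gripper":45}]' 25 >/dev/null;   python3 -m creep '[{"translation":[0,0,0],"roll":-7,"gripper":45},{"translation":[0,0,0],"roll":-14,"gripper":45},{"translation":[0,0,0],"roll":-21,"gripper":45},{"translation":[0,0,0],"roll":-28,"gripper":45},{"translation":[0,0,0],"roll":-35,"gripper":45}]' >/dev/null; python3 -m creep '[{"translation":[0,0,0],"roll":-7,"gripper":45},{"translation":[0,0,0],"roll":-11,"gripper":45}]' >/dev/null; python3 d.py .564 .0195 .235 91.9; python3 - <<'E'
from h import *
im=viewer.camera('wrist')
print(viewer.recognise('wrist','tub')[:2])
cv2.imwrite('pics/c3.png',im)
E
```

```text
t 8.95 p [0.506 0.058 0.232] yaw 92.2 w 0.0514 gf 24.998990446329117 F [-0.1 -0.4 -0.8]
-> [0.564  0.0195 0.235 ] mm [-57. -41.  -3.] roll 0.3 rows 2
[{'bbox': [95.9, 191.8, 169.7, 108.1], 'p': 0.86}]
```

View pics/c3.png

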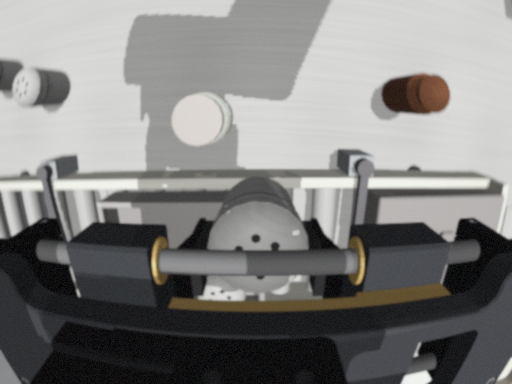

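The held shaker is upright. The tub's near-left corner is at (105,193) and the first shaker's dome at about (228,293).

```bash
python3 - <<'E'
from h import *
print(wrist((105,193),.086),wrist((302,190),.086),wrist((228,293),.12))
E
python3 -m creep '[{"translation":[-20,-13,0],"roll":0,"gripper":45},{"translation":[-40,-28,0],"roll":0,"gripper":45},{"translation":[-57,-41,0],"roll":0,"gripper":45},{"translation":[-57,-41,0],"roll":0,"gripper":45}]' 25 >/dev/null;  python3 d.py .564 .0195 .108 91.9
```

```text
[ 0.52416907 -0.11241397  0.086     ] [0.51340963 0.10320263 0.086     ] [0.61794458 0.03044251 0.12      ]
t 9.38 p [0.569 0.017 0.232] yaw 91.7 w 0.0512 gf 24.99981419183314 F [ 0.3 -0.4 -0.8]
-> [0.564  0.0195 0.108 ] mm [  5.   3. 124.] roll -0.2 rows 3
```

```bash
python3 -m creep '[{"translation":[12,5,35],"roll":0,"gripper":45},{"translation":[12,5,70],"roll":0,"gripper":45},{"translation":[12,5,100],"roll":0,"gripper":45},{"translation":[12,5,118],"roll":0,"gripper":45},{"translation":[12,5,122],"roll":0,"gripper":45}]' 25; python3 -m creep '[{"translation":[0,0,0],"roll":0,"gripper":62},{"translation":[0,0,0],"roll":0,"gripper":62},{"translation":[0,0,0],"roll":0,"gripper":62}]' 25 ; python3 -m creep '[{"translation":[0,0,-30],"roll":0,"gripper":62},{"translation":[0,0,-70],"roll":0,"gripper":62},{"translation":[0,0,-110],"roll":0,"gripper":70},{"translation":[0,0,-130],"roll":0,"gripper":70}]' 25 >/dev/null;python3 d.py .394 -.233 .23 80
```

```text
time: 9.8
position: [0.5562, 0.0234, 0.1096]
tool_rot: [-0.016, 1.0, -0.001, 0.004]
ft_force: [7.0, 1.7, 5.0]
grip_width: 0.0518
grip_force: 25.0
time: 10.05
position: [0.5516, 0.024, 0.1098]
tool_rot: [-0.016, 1.0, 0.0, -0.001]
ft_force: [-0.2, -0.3, -0.6]
grip_width: 0.0602
grip_force: 0.0
t 10.38 p [0.554 0.024 0.244] yaw 91.9 w 0.0672 gf 0.0 F [ 0.3 -0.1  0. ]
-> [ 0.394 -0.233  0.23 ] mm [ 168. -251.   14.] roll 11.9 rows 8
```

```bash
python3 -m creep '[{"translation":[22,-33,0],"roll":2,"gripper":75},{"translation":[44,-66,0],"roll":4,"gripper":75},{"translation":[66,-99,0],"roll":6,"gripper":75},{"translation":[88,-132,0],"roll":9,"gripper":75},{"translation":[110,-165,0],"roll":12,"gripper":75}]' 25 >/dev/null;python3 d.py .394 -.233 .2 80;  python3 - <<'E'
from h import *
im=viewer.camera('top');cv2.imwrite("pics/t3.png",cv2.resize(im[110:270,100:420],None,fx=2.5,fy=2.5,interpolation=3))
for t in ('shaker1','tub'):
  for d in viewer.recognise('top',t)[:5]:
    b=d["bbox"];print(t,d,at('top',(b[0]+b[2]/2,b[1]+b[3]/2),.05).round(3))
E
```

```text
t 10.8 p [ 0.446 -0.145  0.24 ] yaw 79.8 w 0.0747 gf 0.0 F [ 0.1 -0.1  0.3]
-> [ 0.394 -0.233  0.2  ] mm [ 36. -96.  40.] roll -0.2 rows 3
shaker1 {'bbox': [235.1, 149.5, 17.8, 27.6], 'p': 0.89} [0.597 0.036 0.05 ]
shaker1 {'bbox': [361.0, 235.1, 25.7, 17.5], 'p': 0.82} [ 0.358 -0.34   0.05 ]
shaker1 {'bbox': [243.4, 133.4, 15.4, 20.8], 'p': 0.75} [0.657 0.014 0.05 ]
tub {'bbox': [233.1, 132.4, 68.8, 58.0], 'p': 0.68} [ 0.602 -0.035  0.05 ]
tub {'bbox': [232.7, 150.5, 23.0, 28.0], 'p': 0.5} [0.593 0.035 0.05 ]
```

View pics/t3.png

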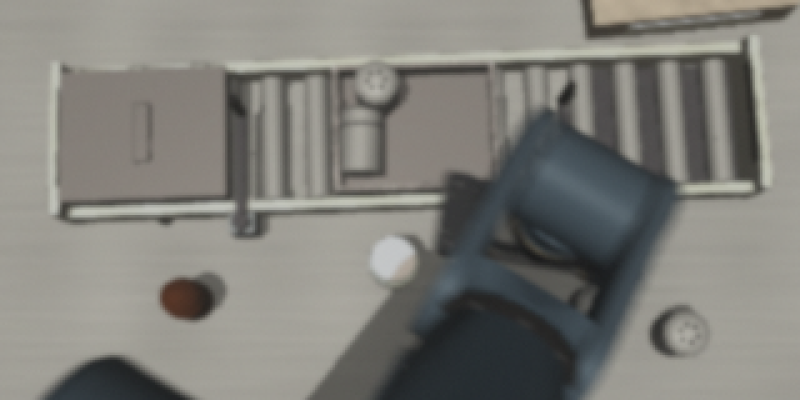

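Shaker 1 stands in the tub (dome at (377,82)). The second one tipped over and lies inside the tub against its left wall at (362,140). That is still within the walls and low, so I leave it. Next is s3.

```bash
python3 -m creep '[{"translation":[12,-32,12],"roll":0,"gripper":75},{"translation":[24,-64,26],"roll":0,"gripper":75},{"translation":[36,-96,40],"roll":0,"gripper":75},{"translation":[36,-96,40],"roll":0,"gripper":75}]' 25 >/dev/null;python3 d.py .394 -.233 .062 80;  python3 - <<'E'
from h import *
look('w3',("shaker1",),(.04,))
print(at('top',(100+377/2.5,110+82/2.5),.122),at('top',(100+362/2.5,110+140/2.5),.095))
E
```

```text
t 11.28 p [ 0.394 -0.235  0.198] yaw 79.7 w 0.0753 gf 0.0 F [-0.3  0.5  0.5]
-> [ 0.394 -0.233  0.062] mm [ -0.   2. 136.] roll -0.3 rows 4
shaker1 0.71 [228. 151.  50.  63.] [ 0.399 -0.238  0.04 ]
shaker1 0.56 [126. 141.  64.  57.] [ 0.366 -0.337  0.04 ]
shaker1 0.33 [166. 203. 344. 164.] [ 0.546 -0.158  0.04 ]
[0.64047013 0.01355769 0.122     ] [0.57915999 0.03149987 0.095     ]
```

```bash
python3 -m creep '[{"translation":[-3,0,40],"roll":0,"gripper":75},{"translation":[-3,0,80],"roll":0,"gripper":75},{"translation":[-3,0,115],"roll":0,"gripper":75},{"translation":[-3,0,136],"roll":0,"gripper":75},{"translation":[-3,0,136],"roll":0,"gripper":45}]' 25 >/dev/null; python3 -m creep '[{"translation":[0,0,0],"roll":0,"gripper":45},{"translation":[0,0,0],"roll":0,"gripper":45},{"translation":[0,0,0],"roll":0,"gripper":45},{"translation":[0,0,0],"roll":0,"gripper":45},{"translation":[0,0,0],"roll":0,"gripper":45}]' 25;  python3 -m creep '[{"translation":[0,0,-40],"roll":0,"gripper":45},{"translation":[0,0,-80],"roll":0,"gripper":45},{"translation":[0,0,-120],"roll":0,"gripper":45},{"translation":[0,0,-160],"roll":0,"gripper":45},{"translation":[0,0,-180],"roll":0,"gripper":45}]' 25 >/dev/null;  python3 d.py .634 -.074 .245 91.9 
```

```text
time: 12.22
position: [0.3999, -0.2343, 0.0651]
tool_rot: [0.088, 0.996, -0.001, 0.002]
ft_force: [0.9, 1.1, 6.9]
grip_width: 0.0514
grip_force: 24.8
t 12.63 p [ 0.4   -0.235  0.248] yaw 79.9 w 0.0516 gf 24.89935877300013 F [-0.7 -0.5 -1.6]
-> [ 0.634 -0.074  0.245] mm [-202.  199.    4.] roll -12.0 rows 7
```

```bash
python3 -m creep '[{"translation":[-28,28,0],"roll":-3,"gripper":45},{"translation":[-56,56,0],"roll":-6,"gripper":45},{"translation":[-84,84,0],"roll":-9,"gripper":45},{"translation":[-112,112,0],"roll":-12,"gripper":45},{"translation":[-140,140,0],"roll":-12,"gripper":45}]' 25 >/dev/null;   python3 d.py .634 -.074 .245 91.9
```

```text
t 13.05 p [ 0.562 -0.119  0.244] yaw 92.0 w 0.0517 gf 24.900963733434764 F [ 1.1 -1.4 -0.7]
-> [ 0.634 -0.074  0.245] mm [-74.  42.  -1.] roll 0.1 rows 3
```

```bash
python3 -m creep '[{"translation":[-25,14,0],"roll":0,"gripper":45},{"translation":[-50,28,0],"roll":0,"gripper":45},{"translation":[-74,42,0],"roll":0,"gripper":45},{"translation":[-74,42,0],"roll":0,"gripper":45}]' 25 >/dev/null; python3 d.py .634 -.074 .11 91.9; python3 - <<'E'
from h import *
im=viewer.camera('wrist');cv2.imwrite('pics/w4.png',im)
E
```

```text
t 13.38 p [ 0.637 -0.073  0.244] yaw 92.1 w 0.0516 gf 24.898998461394513 F [-0.3 -0.2 -1.3]
-> [ 0.634 -0.074  0.11 ] mm [  4.  -1. 134.] roll 0.2 rows 4
```

View pics/w4.png

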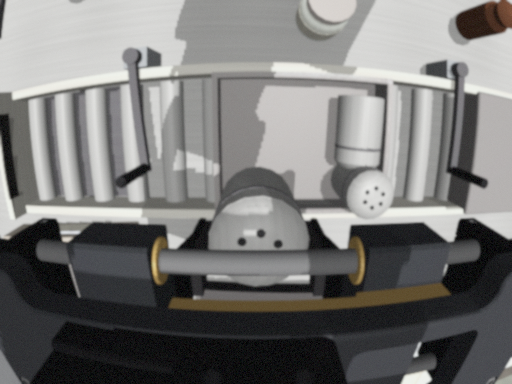

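The lying shaker is at (360,130), along x by the tub's left wall, with shaker 1 beyond it at (370,195). The tub's near rim runs from (213,77) to (388,82).

```bash
python3 - <<'E'
from h import *
for uv in ((213,77),(388,82),(211,205)): print(wrist(uv,.086).round(3))
E
python3 -m creep '[{"translation":[2,0,35],"roll":0,"gripper":45},{"translation":[3,-1,70],"roll":0,"gripper":45},{"translation":[3,-1,100],"roll":0,"gripper":45},{"translation":[3,-1,128],"roll":0,"gripper":45},{"translation":[3,-1,133],"roll":0,"gripper":45}]' 25; python3 -m creep '[{"translation":[0,0,0],"roll":0,"gripper":45}]'
```

```text
[ 0.531 -0.123  0.086]
[0.523 0.06  0.086]
[ 0.666 -0.124  0.086]
time: 13.85
position: [0.6275, -0.0772, 0.1079]
tool_rot: [-0.016, 1.0, 0.001, -0.003]
ft_force: [-5.2, 0.4, 12.2]
grip_width: 0.0515
grip_force: 25.0
time: 13.93
position: [0.6284, -0.0774, 0.1096]
tool_rot: [-0.016, 1.0, 0.001, -0.002]
ft_force: [-0.1, 1.1, -1.6]
grip_width: 0.0514
grip_force: 25.0
```

```bash
python3 -m creep '[{"translation":[0,0,1],"roll":0,"gripper":45},{"translation":[0,0,2],"roll":0,"gripper":45},{"translation":[0,0,2],"roll":0,"gripper":45}]'; python3 -m creep '[{"translation":[0,0,0],"roll":0,"gripper":62},{"translation":[0,0,0],"roll":0,"gripper":62},{"translation":[0,0,0],"roll":0,"gripper":62}]' 25 >/dev/null; python3 -m creep '[{"translation":[0,0,-30],"roll":0,"gripper":62},{"translation":[0,0,-70],"roll":0,"gripper":62},{"translation":[0,0,-110],"roll":0,"gripper":70},{"translation":[0,0,-130],"roll":0,"gripper":70}]' 25 >/dev/null;python3 d.py .365 -.335 .23 95
```

```text
time: 14.18
position: [0.6308, -0.0773, 0.1094]
tool_rot: [-0.016, 1.0, -0.0, 0.0]
ft_force: [-0.9, -0.4, -0.7]
grip_width: 0.0514
grip_force: 25.0
t 14.77 p [ 0.633 -0.077  0.244] yaw 91.9 w 0.0671 gf 0.0 F [ 1.1 -1.   0.5]
-> [ 0.365 -0.335  0.23 ] mm [ 277. -248.   12.] roll -3.1 rows 9
```

```bash
python3 -m creep '[{"translation":[30,-27,0],"roll":0,"gripper":75},{"translation":[60,-54,0],"roll":0,"gripper":75},{"translation":[90,-81,0],"roll":0,"gripper":75},{"translation":[120,-108,0],"roll":0,"gripper":75},{"translation":[150,-135,0],"roll":0,"gripper":75}]' 25 >/dev/null;python3 -m creep '[{"translation":[30,-26,8],"roll":0,"gripper":75},{"translation":[60,-52,16],"roll":0,"gripper":75},{"translation":[90,-78,25],"roll":0,"gripper":75},{"translation":[120,-104,34],"roll":0,"gripper":75},{"translation":[127,-113,42],"roll":0,"gripper":75}]' >/dev/null; python3 d.py .365 -.335 .063 92;  python3 - <<'E'
from h import *
look('w5',("shaker1",),(.04,))
im=viewer.camera('top');cv2.imwrite("pics/t4.png",cv2.resize(im[110:270,100:420],None,fx=2.5,fy=2.5,interpolation=3))
E
```

```text
t 15.6 p [ 0.359 -0.337  0.197] yaw 91.7 w 0.0752 gf 0.0 F [-0.2  0.3  1. ]
-> [ 0.365 -0.335  0.063] mm [ -6.   2. 134.] roll -0.3 rows 4
shaker1 0.58 [228. 152.  57.  64.] [ 0.366 -0.336  0.04 ]
```

View pics/t4.png

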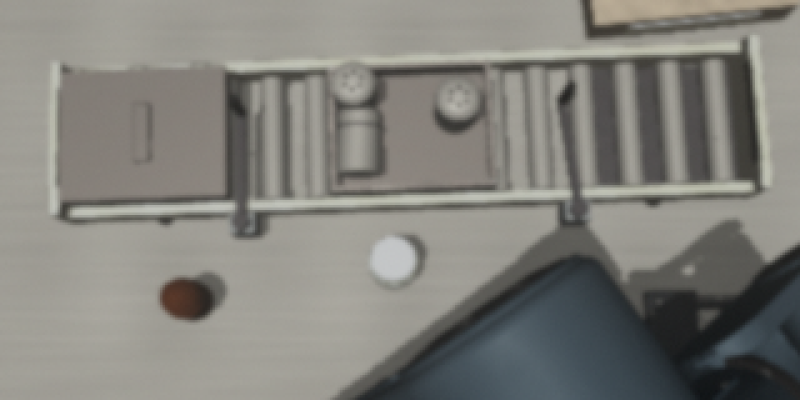

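s3 stands at (459,100). Shaker 1 has shifted to (353,82) but is still in the tub, with the lying one at (360,140). The near-right area of the tub is free. Picking the last one.

```bash
python3 -m creep '[{"translation":[-6,1,40],"roll":0,"gripper":75},{"translation":[-6,1,80],"roll":0,"gripper":75},{"translation":[-6,1,115],"roll":0,"gripper":75},{"translation":[-6,1,134],"roll":0,"gripper":75},{"translation":[-6,1,134],"roll":0,"gripper":45}]' 25 >/dev/null; python3 -m creep '[{"translation":[0,0,0],"roll":0,"gripper":45},{"translation":[0,0,0],"roll":0,"gripper":45},{"translation":[0,0,0],"roll":0,"gripper":45},{"translation":[0,0,0],"roll":0,"gripper":45},{"translation":[0,0,0],"roll":0,"gripper":45}]' 25;  python3 -m creep '[{"translation":[0,0,-40],"roll":0,"gripper":45},{"translation":[0,0,-80],"roll":0,"gripper":45},{"translation":[0,0,-120],"roll":0,"gripper":45},{"translation":[0,0,-160],"roll":0,"gripper":45},{"translation":[0,0,-180],"roll":0,"gripper":45}]' 25 >/dev/null;  python3 d.py .566 -.072 .245 91.9; python3 -c "
from h import *
print(at('top',(100+459/2.5,110+100/2.5),.122))"
```

```text
time: 16.58
position: [0.3693, -0.334, 0.0643]
tool_rot: [-0.017, 1.0, -0.002, 0.001]
ft_force: [1.5, 0.2, 6.8]
grip_width: 0.0513
grip_force: 25.0
t 17.0 p [ 0.369 -0.334  0.248] yaw 91.9 w 0.0512 gf 25.00017385929823 F [ 0.7 -0.9 -1.7]
-> [ 0.566 -0.072  0.245] mm [-206.  255.    2.] roll 0.0 rows 8
[ 0.61898366 -0.07904318  0.122     ]
```

```bash
python3 -m creep '[{"translation":[-25,31,0],"roll":0,"gripper":45},{"translation":[-50,62,0],"roll":0,"gripper":45},{"translation":[-75,93,0],"roll":0,"gripper":45},{"translation":[-100,124,0],"roll":0,"gripper":45},{"translation":[-125,155,0],"roll":0,"gripper":45}]' 25 >/dev/null;   python3 d.py .568 -.052 .245 91.9
```

```text
t 17.42 p [ 0.488 -0.172  0.243] yaw 91.9 w 0.051 gf 24.99769375193864 F [-0.6 -0.3 -0.9]
-> [ 0.568 -0.052  0.245] mm [-84. 117.  -2.] roll -0.0 rows 4
```

```bash
python3 -m creep '[{"translation":[-22,31,0],"roll":0,"gripper":45},{"translation":[-44,62,0],"roll":0,"gripper":45},{"translation":[-66,93,0],"roll":0,"gripper":45},{"translation":[-84,117,0],"roll":0,"gripper":45},{"translation":[-84,117,0],"roll":0,"gripper":45}]' 25 >/dev/null; python3 d.py .568 -.052 .112 91.9; python3 - <<'E'
from h import *
im=viewer.camera('wrist');cv2.imwrite('pics/w6.png',im)
print(viewer.recognise('wrist','tub')[:2])
E
```

```text
t 17.83 p [ 0.57  -0.049  0.243] yaw 92.2 w 0.0514 gf 25.000913785770535 F [ 0.1 -0.4 -1.1]
-> [ 0.568 -0.052  0.112] mm [  3.  -3. 131.] roll 0.3 rows 4
[{'bbox': [312.9, 151.4, 50.1, 78.8], 'p': 0.68}, {'bbox': [187.4, 132.4, 184.5, 91.1], 'p': 0.65}]
```

View pics/w6.png

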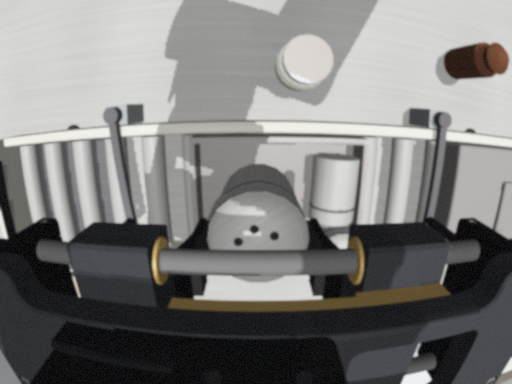

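The tub's near rim spans (192,140) to (362,138), and the lying shaker is at (335,190), clear of the drop point.

```bash
python3 - <<'E'
from h import *
for uv in ((192,140),(362,138)): print(wrist(uv,.086).round(3))
E
python3 -m creep '[{"translation":[3,-3,35],"roll":0,"gripper":45},{"translation":[3,-3,70],"roll":0,"gripper":45},{"translation":[3,-3,95],"roll":0,"gripper":45},{"translation":[3,-3,115],"roll":0,"gripper":45},{"translation":[3,-3,128],"roll":0,"gripper":45}]' 25; python3 -m creep '[{"translation":[0,0,3],"roll":0,"gripper":45},{"translation":[0,0,6],"roll":0,"gripper":45}]'
```

```text
[ 0.529 -0.123  0.086]
[0.519 0.054 0.086]
time: 18.35
position: [0.5735, -0.0605, 0.1176]
tool_rot: [-0.015, 1.0, -0.002, 0.011]
ft_force: [12.6, 1.4, 16.9]
grip_width: 0.0514
grip_force: 25.0
time: 18.52
position: [0.5738, -0.0608, 0.1125]
tool_rot: [-0.015, 1.0, -0.003, 0.011]
ft_force: [11.1, 1.1, 9.3]
grip_width: 0.0515
grip_force: 25.0
```

```bash
python3 - <<'E'
from h import *
im=viewer.camera('wrist');im2=viewer.camera('scene')
cv2.imwrite('pics/c7.png',np.hstack([cv2.resize(im[100:320,100:420],(400,275)),cv2.resize(im2[150:280,150:340],(400,275),interpolation=3)]))
E
```

```text
(no output)
```

View pics/c7.png

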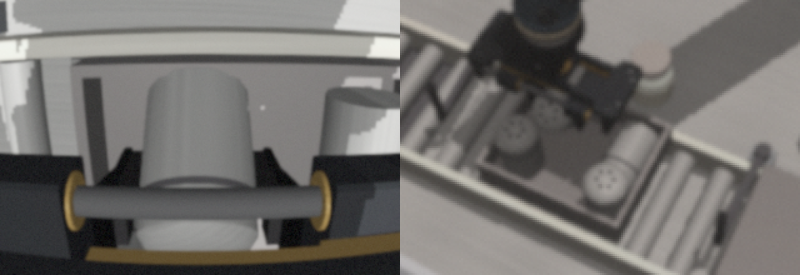

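```bash
python3 - <<'E'
from h import *
i=viewer.camera_info("wrist");K=np.array(i["intrinsics"]);H=np.linalg.inv(np.array(i["hand_eye"]))
def pj(P):
    c=(H@np.append(P,1))[:3];th=np.arctan2(np.hypot(*c[:2]),c[2]);n=np.hypot(*c[:2]);return (K[:2,2]+K[0,0]*th*c[:2]/n).round(0)
print(np.array(i["hand_eye"]).round(3))
for s in(1,-1):
  for P in((s*.026,0,.0635),(s*.026,0,-.0085),(0,0,-.0165),(0,.026,.0635),(0,.026,-.0085)): print(P,pj(np.array(P)))
E
python3 d.py
```

```text
[[-0.    -0.963 -0.271  0.073]
 [ 1.     0.    -0.001 -0.   ]
 [ 0.001 -0.271  0.963 -0.144]
 [ 0.     0.     0.     1.   ]]
(0.026, 0, 0.0635) [258. 175.]
(0.026, 0, -0.0085) [259. 208.]
(0, 0, -0.0165) [259. 263.]
(0, 0.026, 0.0635) [293. 209.]
(0, 0.026, -0.0085) [309. 255.]
(-0.026, 0, 0.0635) [258. 241.]
(-0.026, 0, -0.0085) [259. 296.]
(0, 0, -0.0165) [259. 263.]
(0, 0.026, 0.0635) [293. 209.]
(0, 0.026, -0.0085) [309. 255.]
t 18.62 p [ 0.574 -0.061  0.112] yaw 91.7 w 0.0519 gf 25.003842401783913 F [11.4  1.   5.2]
```

The wrist crop shows the held shaker tilted about 18° in the grip: base towards the robot at (195,72), top leaning away. Its base edge is on the tub floor, and 18° is well inside its tipping angle. I will unload the arm and let it rock upright as I open.

```bash
python3 -m creep '[{"translation":[-3,-3,-1],"roll":0,"gripper":45},{"translation":[-5,-6,-2],"roll":0,"gripper":45},{"translation":[-5,-6,-2],"roll":0,"gripper":45}]' 10; python3 -m creep '[{"translation":[0,0,0],"roll":0,"gripper":45},{"translation":[0,0,0],"roll":0,"gripper":45},{"translation":[0,0,0],"roll":0,"gripper":45},{"translation":[0,0,0],"roll":0,"gripper":45}]' 3;python3 -m creep '[{"translation":[0,0,0],"roll":0,"gripper":54},{"translation":[0,0,0],"roll":0,"gripper":58},{"translation":[0,0,0],"roll":0,"gripper":64},{"translation":[0,0,0],"roll":0,"gripper":64}]' 3; python3 - <<'E'
from h import *
im=viewer.camera('wrist');im2=viewer.camera('scene')
cv2.imwrite('pics/c8.png',np.hstack([cv2.resize(im[100:320,100:420],(400,275)),cv2.resize(im2[150:280,150:340],(400,275),interpolation=3)]))
E
```

```text
time: 18.87
position: [0.5738, -0.0658, 0.1127]
tool_rot: [-0.015, 1.0, -0.001, 0.005]
ft_force: [6.7, 0.2, 3.6]
grip_width: 0.0514
grip_force: 10.0
time: 19.2
position: [0.5701, -0.0636, 0.1106]
tool_rot: [-0.016, 1.0, -0.0, 0.0]
ft_force: [3.4, -0.9, 1.1]
grip_width: 0.0521
grip_force: 3.0
time: 19.53
position: [0.5687, -0.0623, 0.1098]
tool_rot: [-0.017, 1.0, 0.001, -0.002]
ft_force: [-0.1, -0.2, 0.4]
grip_width: 0.0619
grip_force: 0.1
```

View pics/c8.png

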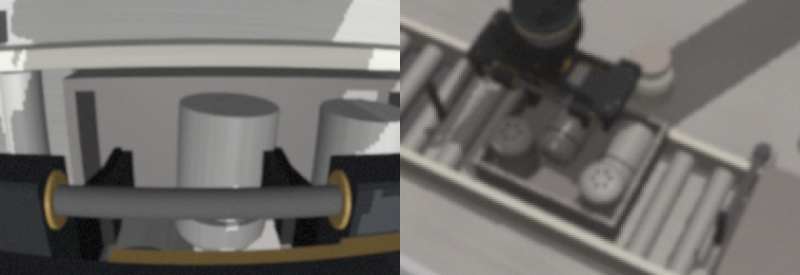

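It now lies along x inside the tub, beside the other lying one. That is acceptable, since it is inside and low. I'll lift off and check from the top.

```bash
python3 -m creep '[{"translation":[0,0,-20],"roll":0,"gripper":64},{"translation":[0,0,-60],"roll":0,"gripper":64},{"translation":[0,0,-100],"roll":0,"gripper":64},{"translation":[0,0,-140],"roll":0,"gripper":64}]' >/dev/null; python3 -m creep '[{"translation":[30,-30,0],"roll":0,"gripper":30},{"translation":[60,-60,0],"roll":0,"gripper":10},{"translation":[90,-90,0],"roll":0,"gripper":0},{"translation":[120,-120,0],"roll":0,"gripper":0},{"translation":[150,-150,0],"roll":0,"gripper":0}]' 20 >/dev/null; python3 d.py;python3 - <<'E'
from h import *
im=viewer.camera('top');im2=viewer.camera('scene')
cv2.imwrite('pics/c9.png',np.hstack([cv2.resize(im[115:215,220:350],(390,300),interpolation=3),cv2.resize(im2[150:280,150:340],(400,300),interpolation=3)]))
E
```

```text
t 20.38 p [ 0.426 -0.216  0.251] yaw 92.0 w 0.0382 gf 0.0 F [-0.7 -0.8  0.5]
```

View pics/c9.png

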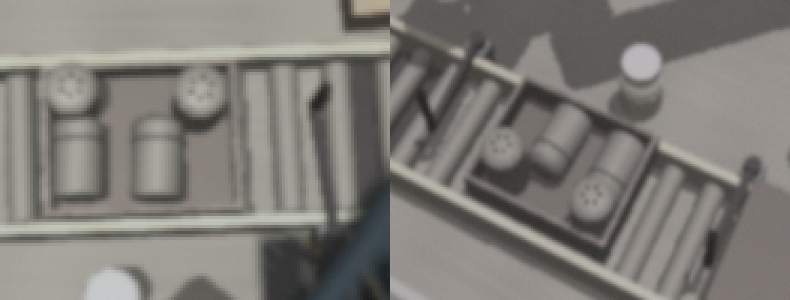

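All four are in the tub: standing domes at (72,88) and (200,88), two lying at (80,160) and (158,158). The tub's right rim is at u=243. To let the bar swing, I first nudge the tub about 55 mm left, then open the right bar.

```bash
python3 -m creep '[{"translation":[-15,5,0],"roll":-7,"gripper":0},{"translation":[-30,10,0],"roll":-14,"gripper":0},{"translation":[-45,15,0],"roll":-21,"gripper":0},{"translation":[-60,20,0],"roll":-28,"gripper":0},{"translation":[-75,25,0],"roll":-35,"gripper":0}]' >/dev/null;  python3 -m creep '[{"translation":[0,0,0],"roll":-7,"gripper":0},{"translation":[0,0,0],"roll":-8,"gripper":0}]' >/dev/null; python3 d.py .60 -.148 .2 135;python3 - <<'E'
from h import *
print(at('top',(220+243/3,115+140/3),.086), at('top',(220+40/3,115+140/3),.086))
print(at('top',(220+318/3,115+92/3),.134),at('scene',(150+423*190/400-390*190/400,150+90*130/300),.134))
E
```

```text
t 21.07 p [ 0.51  -0.174  0.25 ] yaw 133.9 w 0.0006 gf 0.0 F [-0.3 -0.4  0.1]
-> [ 0.6   -0.148  0.2  ] mm [-84. -43.  48.] roll -1.1 rows 3
[ 0.5930996  -0.13105808  0.086     ] [0.59409475 0.06524846 0.086     ]
[ 0.62769651 -0.19668176  0.134     ] [ 0.62883044 -0.20238607  0.134     ]
```

```bash
python3 -m creep '[{"translation":[-25,-15,14],"roll":0,"gripper":0},{"translation":[-50,-30,28],"roll":0,"gripper":0},{"translation":[-79,-48,48],"roll":-1,"gripper":0},{"translation":[-79,-48,48],"roll":-1,"gripper":0}]' >/dev/null;  python3 d.py .60 -.155 .091 135 .60 -.10 .091 135
```

```text
t 21.4 p [ 0.601 -0.155  0.196] yaw 135.0 w 0.0002 gf 0.0 F [ 0.1 -0.9 -0.8]
-> [ 0.6   -0.155  0.091] mm [ -1.   1. 105.] roll -0.0 rows 3
-> [ 0.6   -0.1    0.091] mm [-39.  39.  -1.] roll 0.0 rows 2
```

```bash
python3 -m creep '[{"translation":[0,0,35],"roll":0,"gripper":0},{"translation":[0,0,70],"roll":0,"gripper":0},{"translation":[0,0,100],"roll":0,"gripper":0},{"translation":[0,0,105],"roll":0,"gripper":0}]' >/dev/null; 
python3 -m creep '[{"translation":[-3,3,0],"roll":0,"gripper":0},{"translation":[-6,6,0],"roll":0,"gripper":0},{"translation":[-9,9,0],"roll":0,"gripper":0},{"translation":[-12,12,0],"roll":0,"gripper":0},{"translation":[-15,15,0],"roll":0,"gripper":0}]'
python3 -m creep '[{"translation":[-3,3,0],"roll":0,"gripper":0},{"translation":[-6,6,0],"roll":0,"gripper":0},{"translation":[-9,9,0],"roll":0,"gripper":0},{"translation":[-12,12,0],"roll":0,"gripper":0},{"translation":[-15,15,0],"roll":0,"gripper":0}]'
python3 -m creep '[{"translation":[-3,3,0],"roll":0,"gripper":0},{"translation":[-6,6,0],"roll":0,"gripper":0},{"translation":[-9,9,0],"roll":0,"gripper":0},{"translation":[-11,11,0],"roll":0,"gripper":0},{"translation":[-13,13,0],"roll":0,"gripper":0}]'
python3 - <<'E'
from h import *
for c in("top","scene"):
    viewer.camera(c)
    for t in("tub","parked_l","pin_l"):
        for d in viewer.recognise(c,t)[:2]:print(c,t,d)
E
```

```text
time: 22.15
position: [0.5986, -0.1376, 0.0976]
tool_rot: [-0.381, 0.924, -0.008, -0.007]
ft_force: [-0.2, -0.4, 0.4]
grip_width: 0.0003
grip_force: 0.3
time: 22.57
position: [0.5975, -0.1159, 0.0951]
tool_rot: [-0.381, 0.925, -0.006, -0.008]
ft_force: [-0.9, -1.4, 0.5]
grip_width: 0.0006
grip_force: 0.4
time: 22.98
position: [0.5973, -0.0974, 0.0945]
tool_rot: [-0.381, 0.925, -0.006, -0.008]
ft_force: [-1.0, -1.6, -0.3]
grip_width: 0.0004
grip_force: 0.4
top tub {'bbox': [219.3, 132.4, 43.1, 25.1], 'p': 0.84}
top parked_l {'bbox': [125.8, 131.7, 64.6, 62.5], 'p': 0.8}
top pin_l {'bbox': [323.0, 143.1, 12.3, 52.7], 'p': 0.72}
scene tub {'bbox': [201.7, 189.1, 92.5, 82.8], 'p': 0.71}
scene parked_l {'bbox': [299.9, 228.7, 96.5, 93.0], 'p': 0.89}
scene pin_l {'bbox': [300.2, 216.5, 28.5, 47.7], 'p': 0.85}
```

```bash
python3 -m creep '[{"translation":[-3,3,0],"roll":0,"gripper":0},{"translation":[-6,6,0],"roll":0,"gripper":0},{"translation":[-9,9,0],"roll":0,"gripper":0},{"translation":[-10,10,0],"roll":0,"gripper":0},{"translation":[-10,10,0],"roll":0,"gripper":0}]'; python3 - <<'E'
from h import *
o=tool()[2];print({k:np.round(o[k],3) for k in("q","joint_torque","moment","joint_velocities","ft_force")})
E
python3 -m creep '[{"translation":[4,-4,0],"roll":0,"gripper":0},{"translation":[8,-8,0],"roll":0,"gripper":0},{"translation":[8,-8,0],"roll":0,"gripper":0},{"translation":[8,-8,0],"roll":0,"gripper":0}]'; python3 -m creep '[{"translation":[0,0,-30],"roll":0,"gripper":20},{"translation":[0,0,-60],"roll":0,"gripper":40},{"translation":[0,0,-60],"roll":0,"gripper":45},{"translation":[0,0,-60],"roll":0,"gripper":45}]'; python3 d.py .63 -.200 .17 135 .63 -.2 .105 135; python3 - <<'E'
from h import *
im=viewer.camera("top")
for d in viewer.recognise('top',"tub")[:2]:print(d)
for d in viewer.recognise('top',"pin_l")[:2]:print(d)
E
```

```text
time: 23.8
position: [0.5975, -0.0829, 0.0944]
tool_rot: [-0.381, 0.924, -0.006, -0.008]
ft_force: [-0.1, -0.1, 0.2]
grip_width: 0.0003
grip_force: 0.0
{'q': array([-0.313,  0.696,  1.598, -0.026,  0.853, -2.649]), 'joint_torque': array([ 4.2000e-02, -4.5662e+01, -1.2136e+01, -1.1000e-01,  2.0000e-02,
        1.8000e-02]), 'moment': array([0.035, 0.07 , 0.06 ]), 'joint_velocities': array([-0.007,  0.001, -0.004, -0.004, -0.002, -0.003]), 'ft_force': array([-0.102, -0.126,  0.22 ])}
time: 24.13
position: [0.5977, -0.0959, 0.0947]
tool_rot: [-0.38, 0.925, -0.007, -0.008]
ft_force: [0.2, -0.2, 0.6]
grip_width: -0.0
grip_force: 0.0
time: 24.47
position: [0.5995, -0.0945, 0.1566]
tool_rot: [-0.381, 0.925, -0.008, -0.006]
ft_force: [-0.5, -0.1, -0.1]
grip_width: 0.0192
grip_force: 0.0
t 24.47 p [ 0.599 -0.095  0.157] yaw 134.8 w 0.0192 gf 0.0 F [-0.5 -0.1 -0.1]
-> [ 0.63 -0.2   0.17] mm [ 53. -96. -12.] roll -0.2 rows 3
-> [ 0.63  -0.2    0.105] mm [-1.  1. 65.] roll 0.0 rows 2
{'bbox': [213.0, 134.8, 67.0, 50.1], 'p': 0.74}
{'bbox': [192.9, 147.3, 5.6, 27.3], 'p': 0.18}
{'bbox': [320.5, 146.4, 15.4, 52.5], 'p': 0.53}
{'bbox': [191.1, 150.3, 7.2, 24.0], 'p': 0.45}
```

```bash
python3 -m creep '[{"translation":[17,-32,-12],"roll":0,"gripper":50},{"translation":[35,-64,-15],"roll":0,"gripper":50},{"translation":[53,-96,-15],"roll":0,"gripper":50},{"translation":[53,-96,-15],"roll":0,"gripper":50},{"translation":[53,-96,-15],"roll":0,"gripper":50}]'; python3 - <<'E'
from h import *
im=viewer.camera("wrist");cv2.imwrite("pics/w10.png",im)
for d in viewer.recognise('wrist',"pin_r")[:3]:print(d)
E
python3 d.py .63 -.2 .105 135
```

```text
time: 25.03
position: [0.6279, -0.2012, 0.1695]
tool_rot: [-0.379, 0.925, -0.006, -0.009]
ft_force: [-0.6, -0.4, 0.2]
grip_width: 0.0498
grip_force: 0.0
{'bbox': [241.3, 70.7, 118.4, 169.5], 'p': 0.77}
t 25.13 p [ 0.627 -0.198  0.17 ] yaw 134.8 w 0.0498 gf 0.0 F [-1.  -0.6  0.4]
-> [ 0.63  -0.2    0.105] mm [-2. -3. 64.] roll -0.2 rows 2
```

View pics/w10.png

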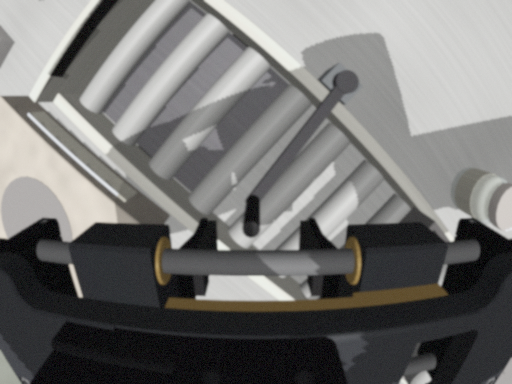

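The pin top is at about (251,233), between the fingers, and the hinge at (346,82).

```bash
python3 - <<'E'
from h import *
for z in(.134,): print("pin",wrist((251,232),z).round(3))
print("hinge",wrist((346,80),.075).round(3))
p,r,o=tool()
E
python3 d.py .63 -.2 .105 135
```

```text
pin [ 0.634 -0.199  0.134]
hinge [ 0.505 -0.219  0.075]
t 25.13 p [ 0.627 -0.198  0.17 ] yaw 134.8 w 0.0498 gf 0.0 F [-1.  -0.6  0.4]
-> [ 0.63  -0.2    0.105] mm [-2. -3. 64.] roll -0.2 rows 2
```

```bash
python3 -m creep '[{"translation":[-4,-4,30],"roll":0,"gripper":50},{"translation":[-4,-4,64],"roll":0,"gripper":50},{"translation":[-4,-4,66],"roll":0,"gripper":40},{"translation":[-4,-4,66],"roll":0,"gripper":26},{"translation":[-4,-4,66],"roll":0,"gripper":26}]' 10; python3 -m creep '[{"translation":[0,0,0],"roll":0,"gripper":26},{"translation":[0,0,0],"roll":0,"gripper":26}]'>/dev/null
python3 -m creep '[{"translation":[-8,12,0],"roll":0,"gripper":26},{"translation":[-16,26,0],"roll":0,"gripper":26},{"translation":[-22,41,0],"roll":0,"gripper":26},{"translation":[-26,58,0],"roll":0,"gripper":26},{"translation":[-28,74,0],"roll":0,"gripper":26}]'
python3 -c "
from h import *
viewer.camera('scene');[print(d) for d in viewer.recognise('scene','pin_r')[:3]]"
```

```text
time: 25.55
position: [0.6334, -0.1994, 0.1057]
tool_rot: [-0.381, 0.924, -0.006, -0.008]
ft_force: [0.5, -0.4, 0.5]
grip_width: 0.0371
grip_force: 0.0
time: 26.13
position: [0.6006, -0.1256, 0.1049]
tool_rot: [-0.381, 0.924, -0.007, -0.008]
ft_force: [-0.1, -0.3, 0.5]
grip_width: 0.0262
grip_force: 0.3
{'bbox': [300.0, 216.9, 28.6, 48.0], 'p': 0.84}
{'bbox': [195.1, 199.6, 2.6, 9.7], 'p': 0.38}
```

```bash
python3 -m creep '[{"translation":[0,18,0],"roll":0,"gripper":26},{"translation":[3,34,0],"roll":0,"gripper":26},{"translation":[8,51,0],"roll":0,"gripper":26},{"translation":[14,66,0],"roll":0,"gripper":26},{"translation":[23,81,0],"roll":0,"gripper":26}]'; python3 -m creep '[{"translation":[8,11,0],"roll":0,"gripper":26},{"translation":[18,21,0],"roll":0,"gripper":26},{"translation":[19,25,0],"roll":0,"gripper":26},{"translation":[20,29,0],"roll":0,"gripper":26},{"translation":[20,29,0],"roll":0,"gripper":26}]'
```

```text
time: 26.65
position: [0.5299, -0.087, 0.1054]
tool_rot: [-0.381, 0.924, -0.009, -0.006]
ft_force: [2.5, -0.4, 1.1]
grip_width: 0.026
grip_force: 0.9
time: 27.07
position: [0.4934, -0.0804, 0.1048]
tool_rot: [-0.381, 0.925, -0.007, -0.008]
ft_force: [-0.1, -0.2, 0.4]
grip_width: 0.0259
grip_force: 0.0
```

```bash
python3 -m creep '[{"translation":[0,0,-40],"roll":0,"gripper":40},{"translation":[0,0,-80],"roll":0,"gripper":40},{"translation":[0,0,-110],"roll":0,"gripper":30},{"translation":[0,0,-120],"roll":0,"gripper":0}]'>/dev/null; for i in 1 2 3; do python3 -m creep '[{"translation":[0,0,0],"roll":7,"gripper":0},{"translation":[0,0,0],"roll":14,"gripper":0},{"translation":[0,0,0],"roll":21,"gripper":0},{"translation":[0,0,0],"roll":28,"gripper":0},{"translation":[0,0,0],"roll":35,"gripper":0}]' >/dev/null; done;  python3 -m creep '[{"translation":[0,0,0],"roll":7,"gripper":0},{"translation":[0,0,0],"roll":14,"gripper":0},{"translation":[0,0,0],"roll":21,"gripper":0},{"translation":[0,0,0],"roll":28,"gripper":0}]' >/dev/null; python3 d.py .60 .14 .2 1.9; python3 - <<'E'
from h import *
im=viewer.camera("top");im2=viewer.camera("scene")
cv2.imwrite('pics/c11.png',np.hstack([cv2.resize(im[115:215,180:350],(425,250),interpolation=3),cv2.resize(im2[150:280,130:325],(375,250),interpolation=3)]))
for d in viewer.recognise('top',"tub")[:2]:print(d)
E
```

```text
t 28.98 p [ 0.495 -0.078  0.225] yaw 1.4 w 0.0006 gf 0.0 F [-0.1 -0.7  0.4]
-> [0.6  0.14 0.2 ] mm [216. 111.  20.] roll -0.5 rows 6
{'bbox': [215.8, 134.1, 58.4, 53.0], 'p': 0.86}
```

View pics/c11.png

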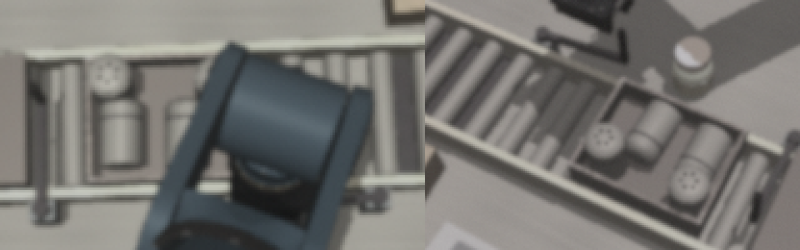

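The right bar lies open along the outside of the near rail (pin at (623,45)). The tub holds all four shakers, with its left rim at u≈83 in the left panel. Next is the push.

```bash
python3 - <<'E'
from h import *
print(at('top',(180+83/2.5,115+120/2.5),.086),at('top',(180+48/2.5,115+120/2.5),.064))
E
python3 -m creep '[{"translation":[36,18,0],"roll":0,"gripper":0},{"translation":[72,37,0],"roll":0,"gripper":0},{"translation":[108,55,0],"roll":0,"gripper":0},{"translation":[144,74,0],"roll":0,"gripper":0},{"translation":[180,92,0],"roll":0,"gripper":0}]'>/dev/null;python3 d.py .60 .14 .2 1.9
```

```text
[0.59042655 0.1238477  0.086     ] [0.59548962 0.16810314 0.064     ]
t 29.55 p [0.582 0.106 0.22 ] yaw 2.0 w 0.0007 gf 0.0 F [ 0.9 -1.3  0.5]
-> [0.6  0.14 0.2 ] mm [33. 20. 20.] roll 0.1 rows 2
```

```bash
python3 -m creep '[{"translation":[18,10,0],"roll":0,"gripper":0},{"translation":[37,20,10],"roll":0,"gripper":0},{"translation":[37,20,20],"roll":0,"gripper":0},{"translation":[37,20,20],"roll":0,"gripper":0}]'>/dev/null;python3 d.py .60 .1435 .092 1.9; python3 - <<'E'
from h import *
im=viewer.camera("wrist")
for t in("tub","bar_l"):
  for d in viewer.recognise('wrist',t)[:2]:
    b=d["bbox"];print(t,d,[wrist((u,v),.086 if t=="tub" else .069).round(3) for u,v in((b[0],b[1]),(b[0]+b[2],b[1]),(b[0],b[1]+b[3]),(b[0]+b[2],b[1]+b[3]))])
E
```

```text
t 29.88 p [0.598 0.143 0.197] yaw 2.0 w 0.0003 gf 0.0 F [-0.5 -0.7 -0.8]
-> [0.6    0.1435 0.092 ] mm [  3.   4. 105.] roll 0.1 rows 3
tub {'bbox': [174.7, 197.5, 162.6, 25.5], 'p': 0.78} [array([0.52 , 0.13 , 0.086]), array([0.671, 0.135, 0.086]), array([0.519, 0.104, 0.086]), array([0.674, 0.11 , 0.086])]
tub {'bbox': [111.2, 271.5, 35.2, 26.5], 'p': 0.68} [array([0.437, 0.039, 0.086]), array([0.482, 0.044, 0.086]), array([ 0.428, -0.001,  0.086]), array([0.476, 0.007, 0.086])]
bar_l {'bbox': [142.6, 134.4, 158.0, 36.8], 'p': 0.76} [array([0.485, 0.186, 0.069]), array([0.636, 0.189, 0.069]), array([0.483, 0.15 , 0.069]), array([0.638, 0.154, 0.069])]
```

```bash
python3 -m creep '[{"translation":[2,3,30],"roll":0,"gripper":0},{"translation":[2,3,60],"roll":0,"gripper":0},{"translation":[2,3,80],"roll":0,"gripper":0},{"translation":[2,3,80],"roll":0,"gripper":0}]';python3 -m creep '[{"translation":[0,0,8],"roll":0,"gripper":0},{"translation":[0,0,16],"roll":0,"gripper":0},{"translation":[0,0,24],"roll":0,"gripper":0},{"translation":[0,0,25],"roll":0,"gripper":0}]'; python3 d.py .60 .145 .092 1.9 .60 0.04 .092 1.9
```

```text
time: 30.37
position: [0.5983, 0.1408, 0.1159]
tool_rot: [0.696, 0.718, -0.013, -0.0]
ft_force: [-0.9, -0.3, -0.7]
grip_width: 0.0002
grip_force: 0.0
time: 30.7
position: [0.601, 0.1417, 0.094]
tool_rot: [0.696, 0.718, -0.01, 0.003]
ft_force: [-0.1, 0.3, 0.3]
grip_width: 0.0007
grip_force: 0.0
t 30.7 p [0.601 0.142 0.094] yaw 1.8 w 0.0007 gf 0.0 F [-0.1  0.3  0.3]
-> [0.6   0.145 0.092] mm [ 3. -1.  2.] roll -0.1 rows 1
-> [0.6   0.04  0.092] mm [-105.   -3.    2.] roll 0.0 rows 3
```

```bash
for i in 1 2 3 4; do python3 -m creep '[{"translation":[-6,0,0],"roll":0,"gripper":0},{"translation":[-12,0,0],"roll":0,"gripper":0},{"translation":[-18,0,0],"roll":0,"gripper":0},{"translation":[-24,0,0],"roll":0,"gripper":0},{"translation":[-30,0,0],"roll":0,"gripper":0}]' | grep -E 'posi|ft'; done; python3 - <<'E'
from h import *
viewer.camera("scene");viewer.camera("top")
for c in("scene","top"):
  for t in("tub","shaker1"):
    for d in viewer.recognise(c,t)[:5]:print(c,t,d)
E
```

```text
position: [0.6024, 0.1113, 0.0953]
ft_force: [0.1, 1.4, 0.2]
position: [0.6032, 0.0812, 0.0955]
ft_force: [0.8, 0.8, -0.8]
position: [0.6039, 0.0515, 0.0959]
ft_force: [1.1, 1.4, -0.1]
position: [0.6047, 0.0214, 0.0964]
ft_force: [0.6, 1.5, -0.9]
scene tub {'bbox': [164.3, 172.8, 79.6, 80.9], 'p': 0.9}
scene shaker1 {'bbox': [174.7, 197.3, 28.0, 29.5], 'p': 0.93}
scene shaker1 {'bbox': [195.2, 190.2, 34.8, 35.2], 'p': 0.93}
scene shaker1 {'bbox': [264.9, 175.3, 13.9, 27.1], 'p': 0.66}
scene shaker1 {'bbox': [213.3, 218.6, 22.8, 12.1], 'p': 0.45}
top tub {'bbox': [258.8, 133.0, 63.2, 55.0], 'p': 0.94}
top shaker1 {'bbox': [281.6, 149.1, 22.9, 35.7], 'p': 0.91}
top shaker1 {'bbox': [260.4, 154.2, 14.0, 24.9], 'p': 0.71}
top shaker1 {'bbox': [294.6, 138.1, 20.9, 18.4], 'p': 0.66}
top shaker1 {'bbox': [286.0, 192.1, 48.9, 8.5], 'p': 0.44}
```

Tub is rolling well and the force is small.

```bash
for i in 1 2 3 4 5 6 7; do python3 -m creep '[{"translation":[-6,0,0],"roll":0,"gripper":0},{"translation":[-12,0,0],"roll":0,"gripper":0},{"translation":[-18,0,0],"roll":0,"gripper":0},{"translation":[-24,0,0],"roll":0,"gripper":0},{"translation":[-30,0,0],"roll":0,"gripper":0}]' | grep -E 'posi|ft'; done
```

```text
position: [0.6057, -0.0087, 0.0969]
ft_force: [0.1, 1.7, -1.4]
position: [0.6068, -0.0386, 0.0976]
ft_force: [0.5, 1.3, -0.7]
position: [0.6077, -0.0686, 0.0981]
ft_force: [0.3, 1.6, -1.3]
position: [0.6087, -0.0984, 0.0986]
ft_force: [-0.0, 1.0, -0.2]
position: [0.6095, -0.1285, 0.0991]
ft_force: [0.5, 1.2, -0.4]
position: [0.6105, -0.1584, 0.0997]
ft_force: [0.8, 1.1, -1.3]
position: [0.6114, -0.1885, 0.1002]
ft_force: [-0.3, 1.1, -1.0]
```

```bash
python3 -m creep '[{"translation":[0,0,4],"roll":0,"gripper":0},{"translation":[0,0,8],"roll":0,"gripper":0},{"translation":[-3,0,8],"roll":0,"gripper":0},{"translation":[-6,0,8],"roll":0,"gripper":0},{"translation":[-9,0,8],"roll":0,"gripper":0}]' | grep -E 'posi|ft'; for i in 1 2 3; do python3 -m creep '[{"translation":[-2,0,0],"roll":0,"gripper":0},{"translation":[-4,0,0],"roll":0,"gripper":0},{"translation":[-6,0,0],"roll":0,"gripper":0},{"translation":[-8,0,0],"roll":0,"gripper":0},{"translation":[-10,0,0],"roll":0,"gripper":0}]' | grep -E 'posi|ft'; done
```

```text
position: [0.6113, -0.1966, 0.092]
ft_force: [-0.6, 1.1, -0.7]
position: [0.612, -0.2071, 0.0926]
ft_force: [0.5, 0.7, -1.2]
position: [0.6123, -0.2172, 0.0927]
ft_force: [-1.2, 1.0, 0.3]
position: [0.6123, -0.2219, 0.0928]
ft_force: [3.1, 17.4, 4.4]
```

```bash
python3 -m creep '[{"translation":[4,0,0],"roll":0,"gripper":0},{"translation":[10,0,0],"roll":0,"gripper":0},{"translation":[10,0,-30],"roll":0,"gripper":0},{"translation":[10,0,-70],"roll":0,"gripper":20},{"translation":[10,0,-100],"roll":0,"gripper":40}]' >/dev/null; python3 -m creep '[{"translation":[15,-15,0],"roll":7,"gripper":45},{"translation":[30,-30,0],"roll":14,"gripper":45},{"translation":[45,-45,0],"roll":21,"gripper":45},{"translation":[60,-60,0],"roll":28,"gripper":45},{"translation":[75,-75,0],"roll":35,"gripper":45}]' >/dev/null;python3 -m creep '[{"translation":[0,0,0],"roll":7,"gripper":45},{"translation":[0,0,0],"roll":12,"gripper":45},{"translation":[0,0,0],"roll":12,"gripper":45}]' >/dev/null; python3 d.py .499 -.083 .175 135; python3 - <<'E'
from h import *
for c in("scene","wrist"):
  viewer.camera(c)
  for t in("tub","pin_r"):
    for d in viewer.recognise(c,t)[:3]:print(c,t,d)
E
```

```text
t 38.33 p [ 0.536 -0.143  0.193] yaw -45.3 w 0.0444 gf 0.0 F [ 1.   0.3 -0.7]
-> [ 0.499 -0.083  0.175] mm [ 16. -69.  17.] roll -0.3 rows 2
scene pin_r {'bbox': [297.8, 219.1, 28.9, 47.2], 'p': 0.81}
scene pin_r {'bbox': [188.0, 166.1, 46.4, 18.7], 'p': 0.71}
scene pin_r {'bbox': [91.0, 143.4, 93.2, 74.4], 'p': 0.53}
wrist tub {'bbox': [318.4, 142.8, 154.9, 143.0], 'p': 0.58}
wrist pin_r {'bbox': [154.1, 176.9, 140.4, 76.8], 'p': 0.88}
wrist pin_r {'bbox': [18.1, 1.6, 27.1, 29.3], 'p': 0.7}
```

```bash
python3 -m creep '[{"translation":[5,-23,5],"roll":0,"gripper":45},{"translation":[10,-46,10],"roll":0,"gripper":45},{"translation":[16,-69,17],"roll":0,"gripper":45},{"translation":[16,-69,17],"roll":0,"gripper":45}]' >/dev/null; python3 d.py .499 -.083 .105 135; python3 - <<'E'
from h import *
print(proj("scene",[[.501,-.084,.134],[.501,-.084,.069],[.505,-.214,.069]]).round(0))
i=viewer.camera_info("wrist");K=np.array(i["intrinsics"]);H=np.linalg.inv(np.array(i["hand_eye"]))
im=viewer.camera("wrist");p,r,o=tool()
def pj(w):
    P=r.inv().apply(np.array(w)-p);c=(H@np.append(P,1))[:3];n=np.hypot(*c[:2]);return (K[:2,2]+K[0,0]*np.arctan2(n,c[2])*c[:2]/n).round(0)
print("pin top/base expected",pj([.501,-.084,.134]),pj([.501,-.084,.069]))
for d in viewer.recognise("wrist","pin_r")[:3]:print(d)
g=im[150:300,190:330].min(axis=2); ys,xs=np.where(g<45); 
for v in range(150,262,6): 
    x=np.where(im[v,190:330].max(axis=1)<60)[0]; print(v,(x.min()+190,x.max()+190,len(x)) if len(x) else None)
E
```

```text
t 38.97 p [ 0.494 -0.079  0.173] yaw -45.1 w 0.0449 gf 0.0 F [-0.3  0.2  0. ]
-> [ 0.499 -0.083  0.105] mm [ 2.  7. 68.] roll -0.1 rows 2
[[232. 170.]
 [233. 184.]
 [193. 167.]]
pin top/base expected [265. 219.] [263. 190.]
{'bbox': [256.3, 195.5, 41.4, 53.8], 'p': 0.92}
{'bbox': [58.3, 1.8, 26.5, 26.2], 'p': 0.63}
150 None
156 None
162 None
168 None
174 None
180 None
186 None
192 None
198 (np.int64(262), np.int64(264), 3)
204 (np.int64(258), np.int64(271), 14)
210 (np.int64(258), np.int64(270), 13)
216 (np.int64(258), np.int64(271), 14)
222 (np.int64(204), np.int64(311), 44)
228 (np.int64(201), np.int64(314), 51)
234 (np.int64(198), np.int64(317), 58)
240 (np.int64(192), np.int64(323), 68)
246 (np.int64(190), np.int64(329), 64)
252 (np.int64(196), np.int64(321), 62)
258 None
```

```bash
python3 -m creep '[{"translation":[-4,6,30],"roll":0,"gripper":45},{"translation":[-4,6,60],"roll":0,"gripper":45},{"translation":[-4,6,68],"roll":0,"gripper":45},{"translation":[-4,6,68],"roll":0,"gripper":26},{"translation":[-4,6,68],"roll":0,"gripper":26}]' 10; python3 -m creep '[{"translation":[0,0,0],"roll":0,"gripper":26},{"translation":[0,0,0],"roll":0,"gripper":26}]'>/dev/null
python3 -m creep '[{"translation":[12,13,0],"roll":0,"gripper":26},{"translation":[23,28,0],"roll":0,"gripper":26},{"translation":[31,44,0],"roll":0,"gripper":26},{"translation":[37,61,0],"roll":0,"gripper":26},{"translation":[40,79,0],"roll":0,"gripper":26}]'; python3 -c "
from h import *
viewer.camera('scene');[print(d) for d in viewer.recognise('scene','pin_r')[:3]]"
```

```text
time: 39.48
position: [0.5, -0.0916, 0.1068]
tool_rot: [0.925, 0.381, -0.008, 0.007]
ft_force: [0.6, 0.7, 0.6]
grip_width: 0.0383
grip_force: 0.0
time: 40.07
position: [0.5846, -0.1182, 0.1077]
tool_rot: [0.924, 0.381, -0.007, 0.007]
ft_force: [0.1, 1.3, -0.7]
grip_width: 0.0261
grip_force: 0.4
{'bbox': [295.3, 217.1, 32.2, 49.5], 'p': 0.84}
{'bbox': [197.3, 189.3, 12.5, 17.3], 'p': 0.51}
```

```bash
python3 -m creep '[{"translation":[1,18,0],"roll":0,"gripper":26},{"translation":[-1,36,0],"roll":0,"gripper":26},{"translation":[-5,54,0],"roll":0,"gripper":26},{"translation":[-11,71,0],"roll":0,"gripper":26},{"translation":[-11,71,0],"roll":0,"gripper":26}]'; python3 -m creep '[{"translation":[0,-4,0],"roll":0,"gripper":40},{"translation":[0,-4,-30],"roll":0,"gripper":40},{"translation":[0,-4,-66],"roll":0,"gripper":40},{"translation":[0,-4,-70],"roll":0,"gripper":0},{"translation":[0,-4,-70],"roll":0,"gripper":0}]'; python3 -c "
from h import *
viewer.camera('scene');[print(d) for d in viewer.recognise('scene','pin_r')[:3]]
im=viewer.camera('wrist');[print(d) for d in viewer.recognise('wrist','pin_r')[:3]]
for v in range(180,262,6):
    x=np.where(im[v,190:330].max(axis=1)<60)[0]; print(v,(x.min()+190,x.max()+190,len(x)) if len(x) else None)
"
```

```text
time: 40.58
position: [0.6268, -0.1796, 0.108]
tool_rot: [0.925, 0.38, -0.007, 0.008]
ft_force: [0.5, 0.2, -0.0]
grip_width: 0.026
grip_force: 0.0
time: 41.0
position: [0.6238, -0.1717, 0.1801]
tool_rot: [0.924, 0.381, -0.006, 0.008]
ft_force: [-0.8, -0.7, 0.7]
grip_width: 0.0324
grip_force: 0.0
{'bbox': [298.7, 216.1, 27.0, 49.3], 'p': 0.72}
{'bbox': [172.2, 163.8, 21.0, 44.4], 'p': 0.67}
{'bbox': [234.5, 180.1, 41.8, 70.1], 'p': 0.86}
{'bbox': [1.6, 3.5, 13.5, 29.5], 'p': 0.54}
180 None
186 (np.int64(258), np.int64(269), 12)
192 (np.int64(256), np.int64(269), 14)
198 (np.int64(257), np.int64(270), 14)
204 (np.int64(257), np.int64(327), 18)
210 (np.int64(257), np.int64(329), 21)
216 (np.int64(257), np.int64(329), 25)
222 (np.int64(220), np.int64(324), 46)
228 (np.int64(190), np.int64(329), 66)
234 (np.int64(190), np.int64(329), 72)
240 (np.int64(190), np.int64(329), 67)
246 (np.int64(190), np.int64(329), 75)
252 (np.int64(190), np.int64(329), 115)
258 (np.int64(190), np.int64(329), 8)
```

```bash
python3 -c "
from h import *
print(wrist((263,183),.069))"; python3 d.py .632 -.135 .18 135 .632 -.135 .11 135 .632 -.195 .11 135
```

```text
[ 0.63080829 -0.1704567   0.069     ]
t 41.2 p [ 0.622 -0.172  0.175] yaw -45.2 w 0.0181 gf 0.0 F [ 0.2 -0.2 -0. ]
-> [ 0.632 -0.135  0.18 ] mm [ 33. -19.  -5.] roll -0.2 rows 1
-> [ 0.632 -0.135  0.11 ] mm [ 1. -0. 70.] roll 0.0 rows 2
-> [ 0.632 -0.195  0.11 ] mm [-42.  42.   1.] roll 0.0 rows 2
```

```bash
python3 -m creep '[{"translation":[33,-19,-5],"roll":-7,"gripper":0},{"translation":[33,-19,-5],"roll":-14,"gripper":0},{"translation":[33,-19,-5],"roll":-21,"gripper":0},{"translation":[33,-19,-5],"roll":-28,"gripper":0},{"translation":[33,-19,-5],"roll":-35,"gripper":0}]' >/dev/null; python3 -m creep '[{"translation":[0,0,0],"roll":-7,"gripper":0},{"translation":[0,0,0],"roll":-12,"gripper":0},{"translation":[0,0,0],"roll":-12,"gripper":0}]' >/dev/null; python3 d.py .632 -.135 .108 1.9 .634 -.197 .108 1.9
```

```text
t 41.87 p [ 0.632 -0.135  0.179] yaw 1.9 w 0.0003 gf 0.0 F [0.5 0.  0.2]
-> [ 0.632 -0.135  0.108] mm [ 2.  1. 71.] roll -0.0 rows 2
-> [ 0.634 -0.197  0.108] mm [-62.  -0.   1.] roll 0.0 rows 2
```

```bash
python3 -m creep '[{"translation":[2,0,25],"roll":0,"gripper":0},{"translation":[2,0,50],"roll":0,"gripper":0},{"translation":[2,0,71],"roll":0,"gripper":0},{"translation":[2,0,71],"roll":0,"gripper":0}]'; python3 -m creep '[{"translation":[-10,0,0],"roll":0,"gripper":0},{"translation":[-20,0,0],"roll":0,"gripper":0},{"translation":[-30,0,0],"roll":0,"gripper":0},{"translation":[-40,0,0],"roll":0,"gripper":0},{"translation":[-48,0,0],"roll":0,"gripper":0}]'; for i in 1 2; do python3 -m creep '[{"translation":[-2,0,0],"roll":0,"gripper":0},{"translation":[-4,0,0],"roll":0,"gripper":0},{"translation":[-6,0,0],"roll":0,"gripper":0},{"translation":[-8,0,0],"roll":0,"gripper":0},{"translation":[-10,0,0],"roll":0,"gripper":0}]'|grep -E 'posi|ft'; done
```

```text
time: 42.2
position: [0.6286, -0.1339, 0.1044]
tool_rot: [0.697, 0.717, -0.012, -0.003]
ft_force: [-0.5, 0.3, -0.6]
grip_width: 0.0005
grip_force: 0.0
time: 42.62
position: [0.635, -0.1855, 0.1123]
tool_rot: [0.696, 0.718, -0.01, 0.004]
ft_force: [-0.6, 0.6, 0.2]
grip_width: 0.0006
grip_force: 0.2
position: [0.6345, -0.193, 0.1111]
ft_force: [-0.2, 0.7, 0.5]
position: [0.6347, -0.1999, 0.1111]
ft_force: [2.2, 12.7, 3.8]
```

```bash
python3 -m creep '[{"translation":[8,0,0],"roll":0,"gripper":0},{"translation":[20,0,0],"roll":0,"gripper":0},{"translation":[20,0,-30],"roll":0,"gripper":0},{"translation":[20,0,-70],"roll":0,"gripper":0},{"translation":[20,0,-110],"roll":0,"gripper":0}]' >/dev/null; for i in 1 2; do python3 -m creep '[{"translation":[35,-15,0],"roll":0,"gripper":0},{"translation":[70,-30,0],"roll":0,"gripper":0},{"translation":[105,-45,0],"roll":0,"gripper":0},{"translation":[140,-60,0],"roll":0,"gripper":0},{"translation":[160,-70,0],"roll":0,"gripper":0}]' >/dev/null;done; python3 d.py; python3 - <<'E'
from h import *
for c in("scene","top"):
  im=viewer.camera(c);cv2.imwrite(f"pics/end_{c}.png",im)
  for t in("tub","pin_r","shaker1","parked_l","mill","jar"):
    for d in viewer.recognise(c,t)[:5]:
      if d["p"]>.25:print(c,t,round(d["p"],2),np.round(d["bbox"]))
# expected tub corners & pin
ex=np.array([.9994,.033]);ey=np.array([-.033,.9994])
pin=[.634,-.215,.134];hi=[.503,-.217,.069]
print("scene pin",proj("scene",[pin,[.634,-.215,.069],hi]).round(0).tolist(),"top",proj("top",[pin,[.634,-.215,.069],hi]).round(0).tolist())
t0=np.array([.5987,-.018])-.31*ey
C=[list(t0+a*.075*ex+b*.095*ey)+[.086] for a in(-1,1) for b in(-1,1)]
print(t0,"tub home rim scene",proj("scene",C).round(0).tolist(),"top",proj("top",C).round(0).tolist())
E
```

```text
t 44.7 p [0.483 0.137 0.217] yaw 1.9 w 0.0006 gf 0.0 F [0.3 0.8 0.3]
scene tub 0.81 [ 92. 143.  90.  76.]
scene pin_r 0.72 [159. 165.  32.  40.]
scene pin_r 0.51 [299. 218.  27.  45.]
scene pin_r 0.48 [297. 230. 101.  92.]
scene shaker1 0.96 [132. 182.  23.  23.]
scene shaker1 0.81 [147. 166.  25.  24.]
scene shaker1 0.72 [ 96. 164.  29.  32.]
scene shaker1 0.66 [ 86. 143. 322. 193.]
scene shaker1 0.58 [117. 156.  36.  32.]
scene parked_l 0.97 [299. 227.  99.  92.]
scene mill 0.71 [345. 193.  26.  33.]
scene mill 0.59 [ 95. 166.  30.  28.]
scene mill 0.5 [ 85. 138. 323. 199.]
scene jar 0.72 [259. 172.  17.  30.]
scene jar 0.58 [ 86. 143. 318. 192.]
top tub 0.67 [336. 128.  70.  55.]
top pin_r 0.76 [328. 147.   8.  49.]
top pin_r 0.3 [118. 127. 290.  72.]
top shaker1 0.89 [377. 136.  21.  17.]
top shaker1 0.78 [341. 132.  14.  16.]
top shaker1 0.76 [338. 150.  25.  24.]
top shaker1 0.66 [368. 149.  19.  30.]
top parked_l 0.96 [124. 134.  66.  59.]
top jar 0.59 [249. 204.  20.  20.]
scene pin [[160.0, 189.0], [166.0, 202.0], [192.0, 166.0]] top [[333.0, 143.0], [329.0, 149.0], [331.0, 193.0]]
[ 0.60893  -0.327814] tub home rim scene [[124.0, 144.0], [180.0, 167.0], [91.0, 183.0], [149.0, 210.0]] top [[404.0, 180.0], [338.0, 183.0], [400.0, 130.0], [334.0, 132.0]]
```

```bash
python3 -c "
from rig import hand_in
print(hand_in())"
```

```text
the job is handed in; nothing more can be done
None
```

I handed the job in at about 45 s of 210 s. All four shakers are in the tub (two are lying on their sides), the tub is home against the right stop and the right bar is closed behind it. The camera detections agree, but I had no picture views left to check by eye.

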